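# Free the lid stay and shut the tool chest

## Task

Shut the blue tool chest: lift its slotted lid stay off the pin it is locked on, then bring the lid down gently until it lies fully shut. Do not force the stay against its pin, do not let the lid drop or slam, and leave the other things where they are.

Things in the scene. Friction and masses are not known exactly. Their poses are not given: they have to be found in the camera images.
- chest: Blue sheet-steel tool chest, fixed on the bench: 190 mm deep (own x), 260 mm wide (own y), rim 100 mm above the bench, walls 4 mm thick. Origin: centre of its underside, on the bench. Own -x is its front (where the lid's handle comes down), own +x its hinge side, z up. It stands about sideways to the robot, front to the left.
- chest_hinge (a point): Middle of the lid's hinge axis, at chest frame (95, 0, 100) mm: the top of the hinge-side wall. The axis runs along the chest's own y.
- stay_pin: The fixed pin that the stay rides on: a steel rod, diameter 6 mm, along the chest's y, standing inward from the end wall on the chest's own -y side, 20 mm below the rim. Origin: on its axis in the mid-plane of the stay, chest frame (10, -111, 80) mm, 15 mm from the wall's inside. The light stay bends if forced: no more than 12 N against the pin (the hinge alone takes about 5 N along the bar).
- lid (a joint): Lid angle, rad: 0 shut flat on the rim, about 1.62 as found (open, locked), stop at 1.70. Plate 192 mm from hinge axis to front edge, 264 mm wide, 10 mm thick (shut: 100 to 110 mm above the bench), about 0.55 kg. Its stiff hinge holds it where it is left above about 1.3 rad; lower, it can fall and slam unless something carries it.
- lid_handle (a point): Middle of the round bar of the lid's bow handle: steel, diameter 10 mm, 110 mm long along the chest's y, a leg at each end; 227 mm from the hinge axis, 5 mm above the lid's inner face, 30 mm clear of the lid's front edge. Lid open: on top, about 327 mm up; shut: 105 mm up in front of the chest. It can turn between gripping fingers as the lid swings.
- stay_rivet (a point): Rivet, fixed to the lid, that the lid stay hangs on (point in the stay's mid-plane): 60 mm from the hinge axis along the lid, 10 mm off its inner face. The stay is a slotted flat steel bar, 8 mm thick (along the chest's y), 26 mm wide, 124 mm long from here to its free end, 90 g, swinging freely; as found it slopes forward and down at about 45 degrees into the chest, over the pin.
- stay_slot (a point): Same point again, for the slot. From the bar's middle line, which runs through the rivet, its edges are 14 mm up and 12 mm down; its slot is 9 mm wide, 4 mm up to 5 mm down, and starts 14 mm from the rivet. At the slot's low end a notch 9 mm long, centred 112 mm from the rivet, is cut 6 mm up into the slot's upper edge; as found the pin sits at the top of the notch, 7 mm above the middle line.
- chest_wall (a point): Top edge of the end wall right over the stay pin, chest frame (10, -128, 100) mm. The stay's weight drops it over the pin. Its low end raised 6 mm is clear of the notch; at 9 mm the slot's lower edge stops on the pin. Let go, it drops back in unless the bar has first run 8 mm or more along the pin (lid about 0.2 rad lower). As found some 80 mm of the bar stand above this rim, close before the lid.
- disc_box: Bystander: a grey plastic box 70 x 50 x 24 mm lying in the chest. Leave it alone.
- file: Bystander: a small file 175 mm long lying in the chest. Leave it alone.
- rotary_tool: Bystander: a grey hand-held rotary tool 165 mm long, 52 mm high, lying in front of the chest. Leave it alone.
- tube: Bystander: a clear tube offcut, diameter 32 mm, standing 85 mm high near the chest's front. Leave it alone.
- driver: Bystander: a screwdriver lying behind the chest's hinge side. Leave it alone.
- spray: Bystander: a white bottle, diameter 64 mm, 150 mm high. Leave it alone.
- pot: Bystander: a dark steel pot, diameter 72 mm, 95 mm high. Leave it alone.
- goggles: Bystander: safety glasses 145 mm wide, 45 mm high, on the bench. Leave it alone.

How it is judged:
By the outcome, as a careful person would: the job done as asked, in the order asked, and still so for the second after the job is handed in, with the robot touching nothing.
It also fails if it takes over 67 s, if anything falls off the work surface, if the arm or the gripper's body presses on something with over 40 N, if the wrist force passes 120 N, or if a joint passes its speed limit or range.

## Robot

A 6-joint arm with a two-finger parallel gripper is mounted at the origin on the work surface. World frame = base frame: x ahead of the robot, y to its left, z up, the work surface at z = 0. Lengths are in m, angles in degrees, forces in N, time in s.
With the tool pointing down it reaches from about 0.35 to 0.875 m from the base axis. Payload 4.2 kg.
Tool frame: the origin (TCP) lies between the finger pads; the fingertips stand 14 mm ahead of it and the grasp point (between the pads) lies 5 mm behind it (r.tcp_to_tips is the distance from the TCP to the fingertips, in m); y points along the fingers, x is the direction in which the jaws open and shut, and the axes are right-handed (so a half turn about y gives the same grasp; the last joint's range is limited). The gripper opens to 87 mm and grips with 3 to 60 N. Pads are 19 mm wide; open, the fingers measure 117 mm over their backs; the gripper's body (75 mm by 190 mm) begins 51 mm behind the grasp point.
Start: joints at [86.666, 22.042, 0.453, 0, -68.411, -14.817], TCP at [0.195, 0.594, 0.237] pointing down, gripper open.
Joint ranges: [-179.83, 179.83], [-69.29, 118.12], [-61.27, 80.66], [-181.25, 117.63], [-171.15, -9.14], [-177.46, 177.46]. Speed limits (degrees/s): [159.86, 159.86, 180, 180, 180, 180].

## Interface

Orientations are given as a 3x3 rotation matrix whose columns are the frame's x, y, z axes.
In Python, from station import sense, optics, ticket, r gives the robot as it stands.
- The arm moves only by the tool carry_out, never from a script. Its argument "steps" is a list that holds one entry, the list of rows, each a list of 6 numbers: the shift along the world's x, y, z in cm, then the turn, a rotation vector about the world's x, y, z in rad. A call has 1 to 20 rows; each row is the pose to reach, as a shift and turn from the pose commanded when the call began; what a row does not reach only later rows make up. A row lasts 1/8 s, in which the tool goes at most 62.5 mm and 10.7 degrees, less where a joint would pass 70% of its speed; a pose out of reach is approached as far as the arm can. A call with a gripper value outside its range is refused whole. "fingers" is the closure in counts, from 0 (fully open) to 255 (shut), set as the call begins (left out, the last holds). The fingers move at their own pace and stop on an object; the grip force is fixed at half the most. Time passes only in rows, so rows that repeat a pose let the fingers close. It gives the time, the measured TCP pose, the force and the opening at its end, in the units of the state.
- sense(): the state, without advancing time (a new reading comes with each control period).
- optics.capture(name): name is "scene" or "top" or "wrist"; returns a dict with "image" (420x560x3 uint8, red, green, blue), "fov_y" (degrees; the focal length in pixels is half the picture's height over the tangent of half this angle, whatever the lens; pixels are square), "cx", "cy" (the principal point, pixels), "k1" (the pictures are not rectified: a ray, as slopes to the right and down, at radius r is drawn at 1 + k1 r^2 times it, then the intrinsics apply), "rvec" (rotation vector, rad) and "tvec" (3), from world to camera coordinates, as OpenCV has them. Camera axes: x right, y down, z forward; pixel columns grow to the right and rows downward; lengths in m; the calibration is good to about 2 mm. A picture is of the moment at which its call begins. There is no depth.
- ticket.finish_job(): hands the job in, once; it reports no verdict.
The state is a dict: "time_s": time; "joints": joint angles; "joint_velocities": joint speeds; "effort": joint torques, N m; "tcp_pos": TCP position; "ee_rot": TCP orientation; "wrist_force": force on the tool from outside, world axes, zero at the start; "moment": the same for the moment, N m; "gripper_width": opening from 0.0 (shut) to 1.0 (fully open).
Only numpy, scipy, OpenCV 4.12 (cv2) and the standard library are available. Lean on these libraries where they do the work, as an engineer would, in place of code of your own. Each camera call takes 0.05 s, during which the arm holds its last target.

## Working session

There is one attempt and no reset: what is moved stays moved. The work goes in short steps, Python scripts to look and compute and a tool call to move; the robot and the scene stay as the last step left them, time stands still between calls to the robot, and variables do not carry over. Pictures are saved under pics/ and viewed, and the job is handed in when it is done.

Besides the shell and the picture viewer there is one more tool, called by a JSON object that holds its "name" and its "arguments", one argument or row to a line. carry_out: Moves the arm, as the interface text tells. Its arguments: {"type":"object","properties":{"steps":{"type":"array","items":{"type":"array","items":{"type":"array","items":{"type":"number"}}}},"fingers":{"type":"number"}},"required":["steps"]}

```bash
ls; mkdir -p pics
python3 - <<'E'
from station import sense, optics, ticket, r
import cv2
s=sense(); print(s)
for n in("scene","top","wrist"):
    c=optics.capture(n); cv2.imwrite(f"pics/{n}0.png",c["image"][:,:,::-1]); print(n,{k:v for k,v in c.items() if k!="image"})
E
```

```text
pics
{'time_s': 0.0, 'joints': array([ 8.66680722e+01,  2.20905713e+01,  3.77388819e-01, -2.78163607e-02,
       -6.84114980e+01, -1.48150322e+01]), 'joint_velocities': array([ 0.05872665, -0.02630004, -0.04392204,  0.00609071,  0.05574486,
        0.03031773]), 'effort': array([ 3.68909980e-05, -3.90659630e+01,  1.87404370e+01,  4.21958864e+00,
        1.10141945e-02, -1.93395322e-04]), 'tcp_pos': array([0.1944824 , 0.59334969, 0.23544829]), 'ee_rot': array([[-3.11624940e-01, -5.77139540e-04,  9.50205011e-01],
       [-9.50202595e-01, -2.14612689e-03, -3.11625451e-01],
       [ 2.21911190e-03, -9.99997531e-01,  1.20387175e-04]]), 'wrist_force': array([ 0.30267358,  0.05560157, -0.30638407]), 'moment': array([-0.01901496, -0.01677573, -0.01007096]), 'gripper_width': 0.9993486621981795}
scene {'fov_y': 56.24297869107642, 'cx': 278.54145617917146, 'cy': 212.6082012473638, 'k1': -0.06646166030905416, 'rvec': array([ 2.04176595,  1.28718674, -0.55915217]), 'tvec': array([-0.20718356, -0.27659613,  1.5794456 ])}
top {'fov_y': 48.30426175691892, 'cx': 276.83472214411, 'cy': 210.51494327511057, 'k1': -0.0038344667006228093, 'rvec': array([ 2.17627916, -2.1702617 ,  0.13070868]), 'tvec': array([-0.02803094,  0.52902723,  1.50874369])}
wrist {'fov_y': 65.09785770520102, 'cx': 273.78037316363935, 'cy': 211.47770511429104, 'k1': -0.027736664471424612, 'rvec': array([-1.72778818,  2.38650924,  0.35273986]), 'tvec': array([ 0.62466067, -0.03530954,  0.39274285])}
```

View pics/scene0.png

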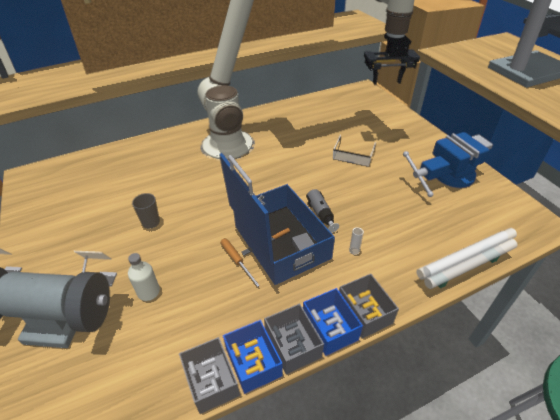

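View pics/top0.png

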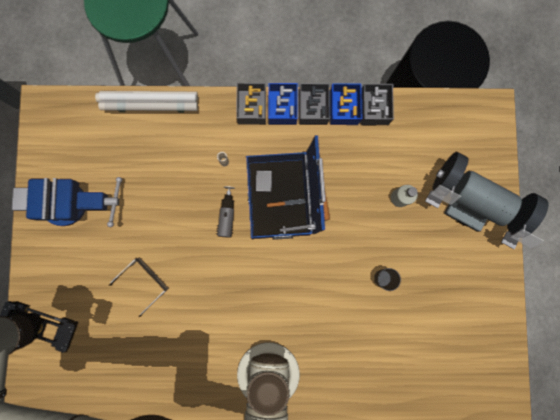

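View pics/wrist0.png

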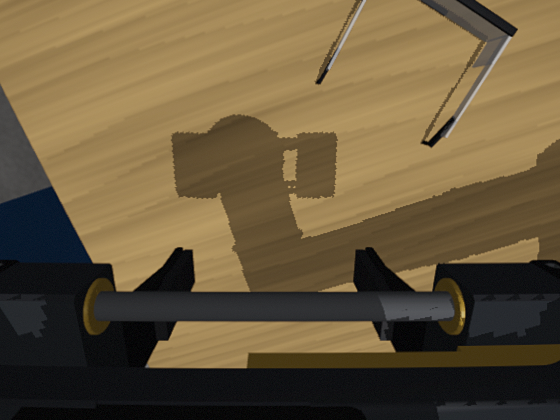

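```bash
cat > h.py <<'E'
import numpy as np, cv2
from station import sense, optics, ticket, r
from scipy.spatial.transform import Rotation as R
def cam(c):
    h=c["image"].shape[0]; f=h/2/np.tan(np.radians(c["fov_y"])/2)
    K=np.array([[f,0,c["cx"]],[0,f,c["cy"]],[0,0,1]]); return K,np.array([c["k1"],0,0,0,0.]),np.array(c["rvec"]),np.array(c["tvec"])
def proj(c,P):
    K,d,rv,tv=cam(c); return cv2.projectPoints(np.atleast_2d(P).astype(float),rv,tv,K,d)[0][:,0]
def ray(c,uv):
    K,d,rv,tv=cam(c); M=cv2.Rodrigues(rv)[0]
    n=cv2.undistortPoints(np.array([[uv]],float),K,d)[0,0]
    D=M.T@np.array([n[0],n[1],1]); return -M.T@tv, D/np.linalg.norm(D)
def atz(c,uv,z):
    o,d=ray(c,uv); return o+d*(z-o[2])/d[2]
def tri(obs):
    A=0;b=0
    for c,uv in obs:
        o,d=ray(c,uv); Q=np.eye(3)-np.outer(d,d); A=A+Q; b=b+Q@o
    return np.linalg.solve(A,b)
def crop(c,x0,y0,x1,y1,k,name):
    im=cv2.resize(c["image"][y0:y1,x0:x1,::-1],None,fx=k,fy=k,interpolation=cv2.INTER_CUBIC); cv2.imwrite("pics/"+name,im)
def chest(x,y,yaw): # chest->world
    c,s=np.cos(yaw),np.sin(yaw)
    T=np.eye(4);T[:2,:2]=[[c,-s],[s,c]];T[:2,3]=[x,y];return T
def tw(T,p): return (T[:3,:3]@np.atleast_2d(p).T).T+T[:3,3]
E
python3 - <<'E'
from h import *
import pickle
c={n:optics.capture(n) for n in("scene","top")}
pickle.dump(c,open("c0.pkl","wb"))
crop(c["top"],230,120,340,250,5,"t1.png"); crop(c["scene"],205,140,345,290,5,"s1.png")
crop(c["scene"],215,145,285,215,8,"s2.png")
E
```

```text
(no output)
```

View pics/t1.png

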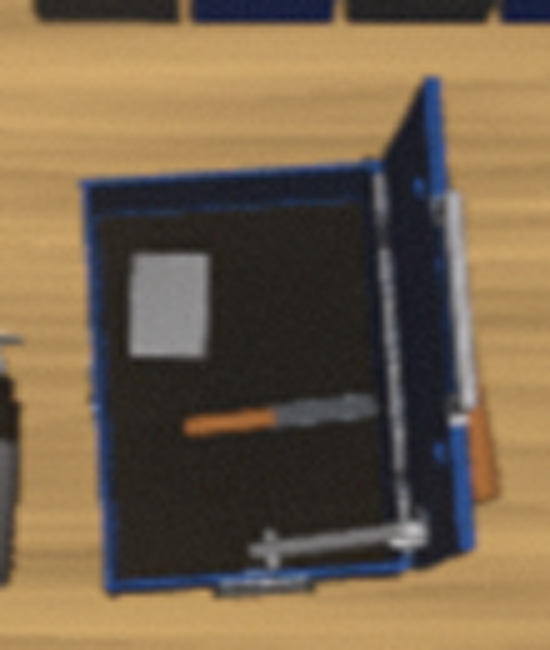

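View pics/s1.png

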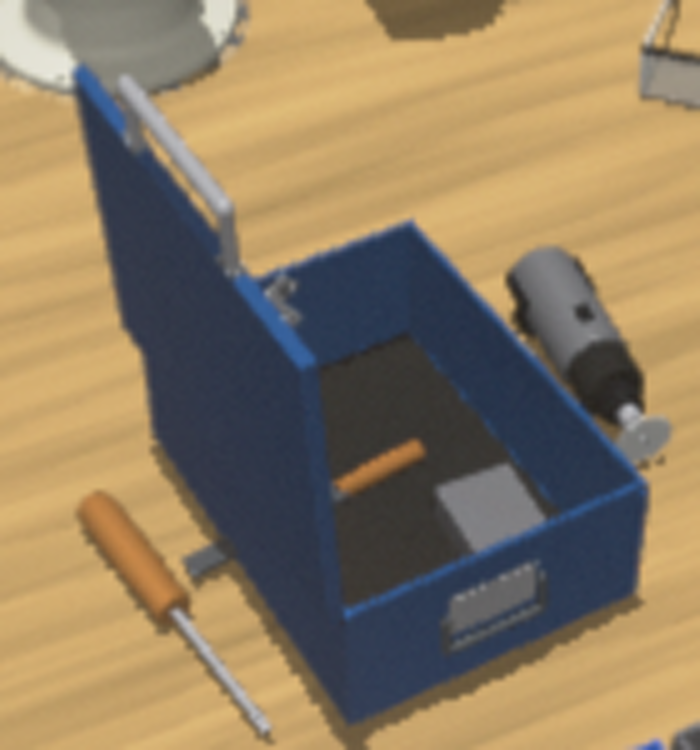

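```bash
cat >> h.py <<'E'
def lidpt(a,d,h,y): # along lid d, h off inner face, chest coords; a=lid angle
    # shut: lid extends along -x from hinge(95,.,100); inner face at z=100, above=outside => inner side is -z
    # off inner face h>0 = away from the inner face into chest (down when shut)
    u=np.array([-np.cos(a),0,np.sin(a)]); n=np.array([-np.sin(a),0,-np.cos(a)])
    return np.array([.095,0,.1])+d*u+h*n+np.array([0,y,0])
E
python3 - <<'E'
from h import *
import pickle
from scipy.optimize import least_squares
c=pickle.load(open("c0.pkl","rb"))
t,s=c["top"],c["scene"]
C={"ff":(-.095,.13,.1),"fn":(-.095,-.13,.1),"hf":(.095,.13,.1),"hn":(.095,-.13,.1)}
ob=[(t,"ff",(246.6,156.6)),(t,"fn",(252,238)),(t,"hf",(306.6,153)),(t,"hn",(312,234.4)),
(s,"fn",(287,185)),(s,"ff",(334,237.4)),(s,"hf",(274,262.4))]
ob2=[(t,1,(320.4,160)),(t,-1,(324,201)),(s,-1,(230,156.4)),(s,1,(250.6,182))]
def res(p):
    T=chest(*p[:3]); o=[]
    for cc,k,uv in ob: o.append(proj(cc,tw(T,C[k]))[0]-uv)
    for cc,k,uv in ob2: o.append(proj(cc,tw(T,lidpt(p[3],.227,-.005,k*.055)))[0]-uv)
    return np.concatenate(o)
q=least_squares(res,[.55,0,-np.pi/2,1.62]);p=q.x
print(p,np.degrees(p[2])); print(q.fun.reshape(-1,2).round(1))
T=chest(*p[:3]); np.save("p.npy",p)
for n,pt in dict(pin=(.01,-.111,.08),hinge=(.095,0,.1),handle=lidpt(p[3],.227,-.005,0),rivet=lidpt(p[3],.06,.01,-.111),wall=(.01,-.128,.1)).items(): print(n,np.array(pt).round(4),tw(T,pt)[0].round(4),proj(t,tw(T,pt))[0],proj(s,tw(T,pt))[0])
print("hand",tri([(t,ob2[0][2]),(s,ob2[3][2])]),tri([(t,ob2[1][2]),(s,ob2[2][2])]))
E
```

```text
[ 0.57157272 -0.03254648 -1.50295148  1.61424883] -86.11277688432588
[[-0.2 -0.7]
 [-0.6 -0. ]
 [-0.4 -0.7]
 [ 0.3 -0.4]
 [-0.4 -1.5]
 [-0.1 -1.1]
 [-0.8  1. ]
 [-0.1 -0.1]
 [-0.6 -0.4]
 [ 0.   0.2]
 [-1.  -0.8]]
pin [ 0.01  -0.111  0.08 ] [ 0.4615 -0.05    0.08  ] [284.45570196 230.09050139] [260.12397432 202.94091764]
hinge [0.095 0.    0.1  ] [ 0.578  -0.1273  0.1   ] [309.22978524 192.74080628] [250.88991782 231.43475164]
handle [0.1099 0.     0.3266] [ 0.579  -0.1421  0.3266] [321.82476763 180.15687583] [239.45447771 168.41740462]
rivet [ 0.0876 -0.111   0.1604] [ 0.4668 -0.1275  0.1604] [311.15110268 226.67457717] [234.79316283 191.51052698]
wall [ 0.01  -0.128  0.1  ] [ 0.4445 -0.0512  0.1   ] [285.0182179  235.12105189] [257.29852934 194.88692917]
hand [ 0.63453835 -0.13781577  0.32444152] [ 0.5233391  -0.14659732  0.32674612]
```

Run:
```python
from h import *
print([a for a in dir(r) if a[0]!='_'], r.tcp_to_tips)
s=sense(); c=optics.capture("wrist"); o,d=ray(c,(273.8,211.5))
E=s["ee_rot"]; print("cam in tool",E.T@(o-s["tcp_pos"]),"look",E.T@d)
T=chest(*np.load("p.npy")[:3])
p=np.load("p.npy")
A=T[:3,:3]
th=np.radians(30)
d=A@[np.sin(th),0,-np.cos(th)]
x=A@[0,-1,0]; 
for sg in (1,-1):
    xx=x*sg; E2=np.c_[xx,d,np.cross(xx,d)]
    print(sg,"toolz",E2[:,2], "rotvec", R.from_matrix(E2@E.T).as_rotvec())
rv=lidpt(p[3],.06,.01,-.111); pin=np.array([.01,-.111,.08])
print(rv,pin,np.hypot(*(rv-pin)[[0,2]]))
```

```text
['PlanningError', 'tcp_to_tips'] 0.014
cam in tool [-0.00064928 -0.14917619  0.08067583] look [ 9.12870752e-05  9.56764789e-01 -2.90862734e-01]
1 toolz [ 0.05871029 -0.86403304  0.5       ] rotvec [-0.43742089 -0.34140069 -1.15732081]
-1 toolz [-0.05871029  0.86403304 -0.5       ] rotvec [-0.37681886  0.48645702  1.90386149]
[ 0.08761577 -0.111       0.16037775] [ 0.01  -0.111  0.08 ] 0.1117353608389045
```

```bash
cat >> h.py <<'E'
P=np.load("p.npy") if __import__("os").path.exists("p.npy") else None
def bar(p=None,s=.052):
    p=P if p is None else p
    rv=lidpt(p[3],.06,.01,-.111); pin=np.array([.01,-.111,.08])
    D=pin-rv; L=np.hypot(D[0],D[2]); b=np.arctan2(-D[2],-D[0]) # pointing: dir=(-cos b,-sin b)
    off=.007 # pin above mid line -> mid line dips
    b=b+np.arcsin(off/L)
    u=np.array([-np.cos(b),0,-np.sin(b)]); return rv+s*u,u
def toolR(p,th,sg):
    A=chest(*p[:3])[:3,:3]; d=A@[np.sin(th),0,-np.cos(th)]; x=A@[0,-sg,0]
    return np.c_[x,d,np.cross(x,d)]
E
python3 - <<'E'
from h import *
s=sense(); E=s["ee_rot"]; T=chest(*P[:3])
b,u=bar(); print(b,u)
E2=toolR(P,np.radians(30),-1)
for back in (.002,.092):
    t=tw(T,b)[0]-back*E2[:,1]; print(back,t,(t-[.195,.594,.237])*100)
E0=R.from_matrix(E)
print(R.from_matrix(E2@E.T).as_rotvec())
E
```

```text
[ 0.05390893 -0.111       0.12078168] [-0.6482084   0.         -0.76146298]
0.002 [ 0.46441492 -0.09285869  0.12251373] [ 26.94149248 -68.68586902 -11.44862707]
0.092 [ 0.46136425 -0.04796222  0.20045602] [ 26.63642485 -64.19622162  -3.65439843]
[-0.37709683  0.48621237  1.90392943]
```

{"name": "carry_out", "arguments": {
  "steps": [
    [[1,-1,4,0,0,0],[3,-5,7,0,0,0],[5,-9,8,-0.03,0.04,0.15],[7,-14,8,-0.06,0.08,0.3],[9,-19,8,-0.09,0.12,0.47],[11,-24,8,-0.12,0.15,0.6],[13,-29,8,-0.15,0.19,0.75],[15,-34,8,-0.18,0.23,0.9],[17,-39,8,-0.21,0.27,1.05],[19,-44,8,-0.24,0.31,1.2],[21,-49,8,-0.27,0.35,1.36],[23,-54,8,-0.3,0.39,1.52],[25,-58,8,-0.33,0.43,1.68],[26,-61,6,-0.36,0.46,1.81],[26.6,-64,3,-0.377,0.486,1.904],[26.6,-64.2,0,-0.377,0.486,1.904],[26.6,-64.2,-3,-0.377,0.486,1.904],[26.6,-64.2,-3.7,-0.377,0.486,1.904],[26.6,-64.2,-3.7,-0.377,0.486,1.904],[26.6,-64.2,-3.7,-0.377,0.486,1.904]]
  ],
  "fingers": 100
}}

```text
time_s: 2.8
tcp_pos: [0.4615, -0.0476, 0.2007]
ee_rot: [[0.998, 0.036, -0.058], [0.068, -0.498, 0.865], [0.002, -0.867, -0.499]]
wrist_force: [0.2, 0.3, 0.7]
gripper_width: 0.608
```

Run:
```python
from h import *
import pickle
s=sense(); print(s["time_s"],s["joints"].round(1),s["tcp_pos"],s["wrist_force"],s["gripper_width"])
E2=toolR(P,np.radians(30),-1); print(R.from_matrix(E2@s["ee_rot"].T).as_rotvec())
c=optics.capture("wrist");pickle.dump((s,c),open("w1.pkl","wb"))
im=c["image"][:,:,::-1].copy()
T=chest(*P[:3])
b0,u=bar()
for pt,col in [((.01,-.111,.08),(0,0,255)),(b0,(0,255,0)),(bar(s=0)[0],(255,255,0)),(bar(s=.124)[0],(255,0,255))]:
    q=proj(c,tw(T,pt))[0]; print(q); cv2.circle(im,tuple(int(v) for v in q),4,col,1)
cv2.imwrite("pics/w1.png",im)
t=optics.capture("scene"); cv2.imwrite("pics/s3.png",t["image"][:,:,::-1])
```

```text
2.8 [ 29.4  10.2 -38.6  31.7 -59.2 133.6] [ 0.46149364 -0.0475877   0.20065753] [0.18341925 0.33473641 0.65047302] 0.608406093161095
[-0.00109398  0.0017634  -0.00029038]
[272.25455196 141.43381404]
[272.34145732 219.81167581]
[272.39154193 287.64263887]
[272.27916529 128.08560974]
```

View pics/w1.png

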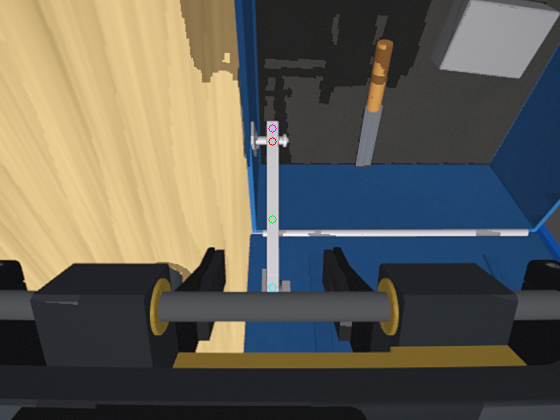

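View pics/s3.png

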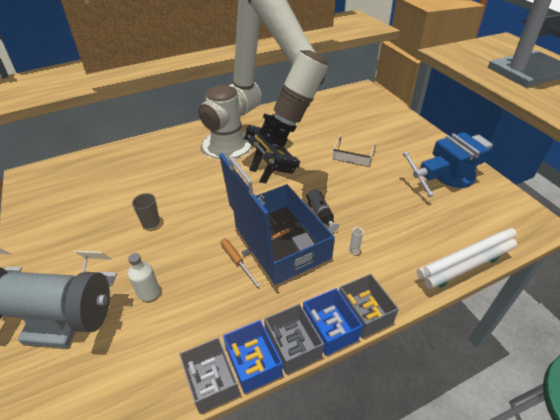

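{"name": "carry_out", "arguments": {
  "steps": [
    [[0,-0.75,-1.3,0,0,0],[0.1,-1.5,-2.6,0,0,0],[0.15,-2.25,-3.9,0,0,0],[0.2,-3,-5.2,0,0,0],[0.25,-3.75,-6.5,0,0,0],[0.3,-4.25,-7.4,0,0,0],[0.3,-4.5,-7.8,0,0,0],[0.3,-4.5,-7.8,0,0,0],[0.3,-4.5,-7.8,0,0,0]]
  ]
}}

```text
time_s: 4.03
tcp_pos: [0.4641, -0.0928, 0.122]
ee_rot: [[0.998, 0.034, -0.059], [0.068, -0.498, 0.864], [0.001, -0.866, -0.5]]
wrist_force: [-0.4, 0.3, -0.5]
gripper_width: 0.607
```

Run:
```python
from h import *
s=sense(); print(s["time_s"],s["tcp_pos"],s["wrist_force"],s["gripper_width"])
c=optics.capture("wrist");cv2.imwrite("pics/w2.png",c["image"][:,:,::-1])
```

```text
4.025 [ 0.46409115 -0.09284353  0.12196382] [-0.4007539   0.268205   -0.54728263] 0.6071973257248274
```

View pics/w2.png

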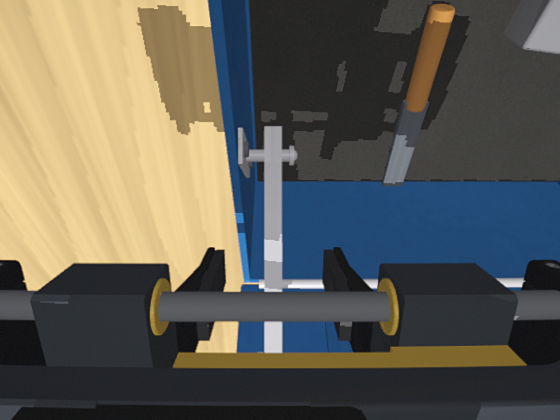

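{"name": "carry_out", "arguments": {
  "steps": [
    [[0,0,0,0,0,0],[0,0,0,0,0,0],[0,0,0,0,0,0],[0,0,0,0,0,0],[0,0,0,0,0,0],[0,0,0,0,0,0],[0,0,0,0,0,0],[0,0,0,0,0,0]]
  ],
  "fingers": 255
}}

```text
time_s: 5.08
tcp_pos: [0.4637, -0.0931, 0.1216]
ee_rot: [[0.998, 0.033, -0.059], [0.068, -0.499, 0.864], [-0.0, -0.866, -0.5]]
wrist_force: [1.0, -0.4, -0.2]
gripper_width: 0.089
```

```bash
cat > plan.py <<'E'
from h import *
# rigid bar pose given lid angle a & pin offset o (pin above mid line); returns rivet, angle
def barpose(a,o):
    rv=lidpt(a,.06,.01,-.111); D=np.array([.01,-.111,.08])-rv
    L=np.hypot(D[0],D[2]); b=np.arctan2(-D[2],-D[0])+np.arcsin(o/L)
    return rv,b,np.sqrt(L*L-o*o)
def rel(a,o,tcp_ch,a0=None,o0=.007):
    a0=P[3] if a0 is None else a0
    r0,b0,_=barpose(a0,o0); r1,b1,s=barpose(a,o)
    # rotation taking bar0->bar1 about chest y. dir=(-cos b,-sin b) in (x,z)
    db=b1-b0 # rotation x->z by db = rotation about -y
    Rm=R.from_rotvec([0,-db,0]).as_matrix()
    return r1+Rm@(tcp_ch-r0)-tcp_ch, -db, s
E
python3 - <<'E'
from plan import *
s=sense(); print(s["time_s"],s["tcp_pos"],s["wrist_force"],s["moment"],s["gripper_width"])
T=chest(*P[:3]); A=T[:3,:3]
tc=A.T@(s["tcp_pos"]-T[:3,3]); print(tc)
ay=A@[0,1,0]
for a,o in [(P[3],.004),(P[3],.001),(P[3],-.0005)]+[(P[3]-k,-.0005) for k in (.03,.06,.09,.12,.15,.18,.21,.24,.26)]:
    d,w,sl=rel(a,o,tc); print(round(a,3),o,"cm",(A@d*100).round(2),"rot",(ay*w).round(4),"slide",round(112-sl*1000,1))
E
```

```text
5.075 [ 0.46372028 -0.09311049  0.12155067] [ 0.956003   -0.36380157 -0.156261  ] [ 1.01318437 -0.22649664  0.04620979] 0.08869879771177853
[ 0.05311306 -0.11171011  0.12155067]
1.614 0.004 cm [-0.01  0.1   0.09] rot [0.0268 0.0018 0.    ] slide 0.3
1.614 0.001 cm [-0.01  0.2   0.19] rot [0.0536 0.0036 0.    ] slide 0.3
1.614 -0.0005 cm [-0.02  0.25  0.24] rot [0.067  0.0046 0.    ] slide 0.3
1.584 -0.0005 cm [-0.03  0.4   0.18] rot [0.0569 0.0039 0.    ] slide 1.7
1.554 -0.0005 cm [-0.04  0.54  0.11] rot [0.0469 0.0032 0.    ] slide 3.1
1.524 -0.0005 cm [-0.05  0.68  0.04] rot [0.037  0.0025 0.    ] slide 4.6
1.494 -0.0005 cm [-0.06  0.82 -0.04] rot [0.0272 0.0019 0.    ] slide 6.1
1.464 -0.0005 cm [-0.07  0.96 -0.12] rot [0.0177 0.0012 0.    ] slide 7.6
1.434 -0.0005 cm [-0.07  1.1  -0.2 ] rot [0.0082 0.0006 0.    ] slide 9.2
1.404 -0.0005 cm [-0.08  1.24 -0.29] rot [-0.001  -0.0001 -0.    ] slide 10.7
1.374 -0.0005 cm [-0.09  1.37 -0.38] rot [-0.0101 -0.0007 -0.    ] slide 12.3
1.354 -0.0005 cm [-0.1   1.46 -0.45] rot [-0.016  -0.0011 -0.    ] slide 13.4
```

{"name": "carry_out", "arguments": {
  "steps": [
    [[0,0.05,0.05,0.013,0.001,0],[0,0.1,0.09,0.027,0.002,0],[-0.01,0.15,0.14,0.04,0.003,0],[-0.01,0.2,0.19,0.054,0.004,0],[-0.02,0.25,0.24,0.067,0.0046,0],[-0.02,0.25,0.24,0.067,0.0046,0],[-0.02,0.25,0.24,0.067,0.0046,0]]
  ]
}}

```text
time_s: 5.95
tcp_pos: [0.4635, -0.0905, 0.1239]
ee_rot: [[0.998, 0.029, -0.061], [0.068, -0.44, 0.896], [-0.001, -0.898, -0.441]]
wrist_force: [1.6, 0.1, -0.2]
gripper_width: 0.089
```

Run:
```python
from h import *
s=sense(); print(s["time_s"],s["tcp_pos"],s["wrist_force"],s["moment"],s["gripper_width"])
c=optics.capture("wrist");crop(c,200,80,400,300,4,"w3.png")
```

```text
5.95 [ 0.46354387 -0.09054739  0.12391062] [ 1.57943456  0.07277634 -0.15381935] [ 1.06366895 -0.28334187  0.16354802] 0.08852313381382908
```

View pics/w3.png

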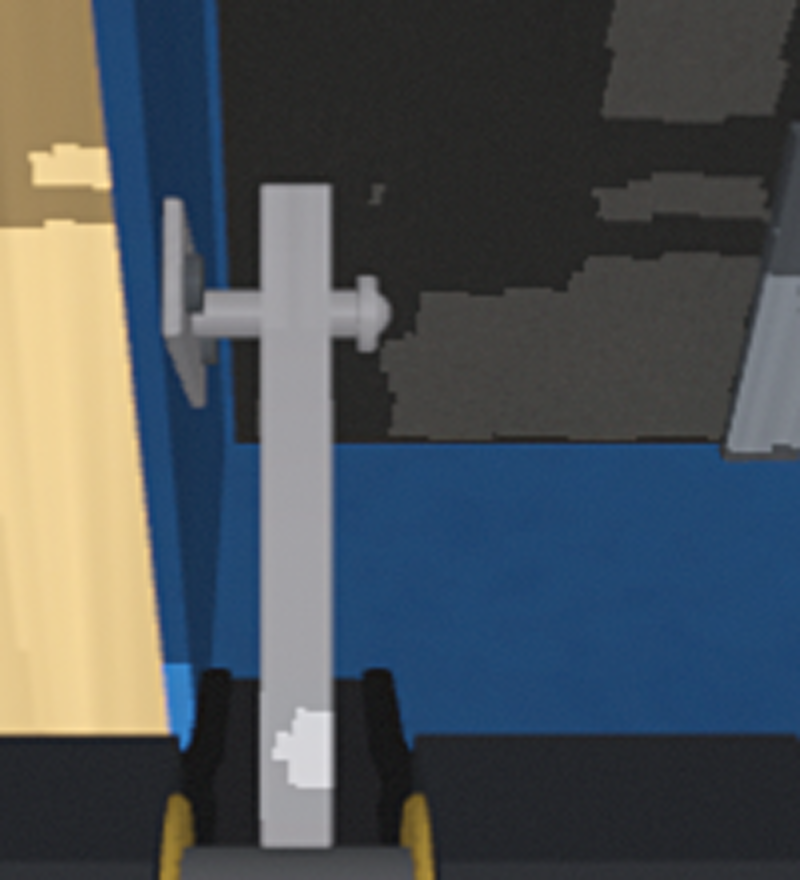

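{"name": "carry_out", "arguments": {
  "steps": [
    [[0,0.07,-0.03,-0.005,0,0],[-0.01,0.15,-0.06,-0.01,-0.001,0],[-0.01,0.22,-0.095,-0.015,-0.001,0],[-0.02,0.29,-0.13,-0.02,-0.0014,0],[-0.02,0.29,-0.13,-0.02,-0.0014,0]]
  ]
}}

```text
time_s: 6.62
tcp_pos: [0.4633, -0.088, 0.1228]
ee_rot: [[0.998, 0.03, -0.06], [0.067, -0.458, 0.886], [-0.001, -0.888, -0.459]]
wrist_force: [2.5, -4.3, -0.4]
gripper_width: 0.086
```

Run:
```python
from h import *
s=sense(); print(s["time_s"],s["tcp_pos"],s["wrist_force"],s["moment"],s["gripper_width"])
```

```text
6.625 [ 0.46333402 -0.08799901  0.12282351] [ 2.45914617 -4.29085113 -0.43365862] [ 0.11238717 -0.73338927  0.32041196] 0.08573986649927196
```

{"name": "carry_out", "arguments": {
  "steps": [
    [[0,0.07,-0.035,-0.005,0,0],[-0.01,0.14,-0.07,-0.01,-0.001,0],[-0.01,0.21,-0.11,-0.015,-0.001,0],[-0.02,0.28,-0.15,-0.02,-0.0014,0],[-0.02,0.35,-0.19,-0.025,-0.002,0],[-0.03,0.42,-0.23,-0.029,-0.002,0]]
  ]
}}

```text
time_s: 7.38
tcp_pos: [0.463, -0.0834, 0.1204]
ee_rot: [[0.998, 0.032, -0.059], [0.068, -0.483, 0.873], [-0.0, -0.875, -0.485]]
wrist_force: [1.7, -2.8, 1.5]
gripper_width: 0.089
```

Run:
```python
from h import *
s=sense(); print(s["time_s"],s["tcp_pos"],s["wrist_force"],s["moment"],s["gripper_width"])
```

```text
7.375 [ 0.46303861 -0.08339323  0.12042818] [ 1.7383419  -2.76467849  1.50280878] [ 0.12125736 -0.58098355  0.3123405 ] 0.0887350955070736
```

{"name": "carry_out", "arguments": {
  "steps": [
    [[0,0.07,-0.04,-0.005,0,0],[0,0.14,-0.08,-0.01,0,0],[-0.01,0.21,-0.125,-0.015,-0.001,0],[-0.01,0.28,-0.17,-0.019,-0.001,0],[-0.02,0.35,-0.215,-0.024,-0.002,0],[-0.02,0.41,-0.26,-0.028,-0.002,0],[-0.02,0.41,-0.26,-0.028,-0.002,0]]
  ]
}}

```text
time_s: 8.25
tcp_pos: [0.4628, -0.0792, 0.1177]
ee_rot: [[0.998, 0.034, -0.059], [0.068, -0.507, 0.859], [-0.001, -0.861, -0.508]]
wrist_force: [0.3, 0.4, 1.9]
gripper_width: 0.086
```

Run:
```python
from h import *
s=sense(); print(s["time_s"],s["tcp_pos"],s["wrist_force"],s["moment"],s["gripper_width"])
c=optics.capture("wrist");cv2.imwrite("pics/w4.png",c["image"][:,:,::-1])
c=optics.capture("scene");crop(c,205,120,345,290,4,"s4.png")
```

```text
8.25 [ 0.46275692 -0.07923     0.11765149] [0.30577133 0.40539699 1.90712153] [ 0.60845696 -0.21328793  0.06556718] 0.08627949830315684
```

View pics/w4.png

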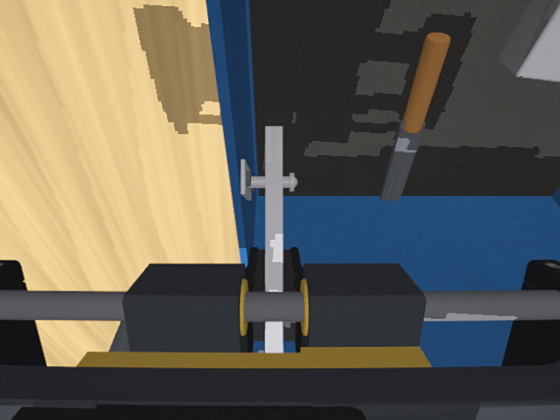

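View pics/s4.png

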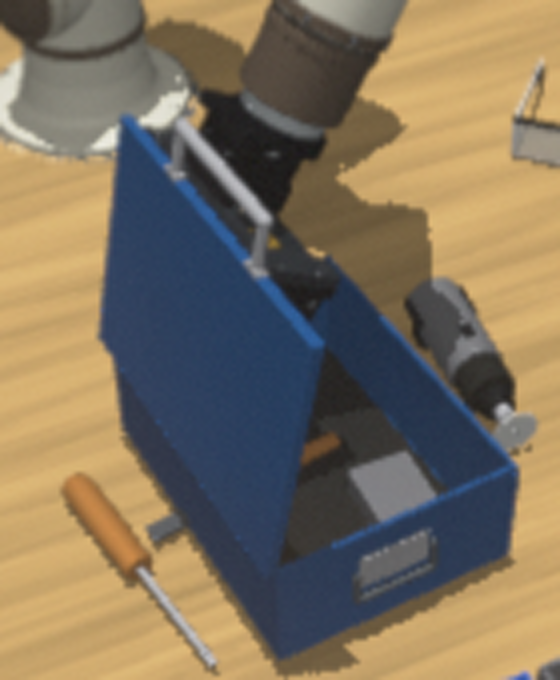

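{"name": "carry_out", "arguments": {
  "steps": [
    [[0,0,0,0,0,0],[0,0,0,0,0,0],[0,0,0,0,0,0],[0,0,0,0,0,0],[0,0.25,0.43,0,0,0],[-0.1,0.75,1.3,0,0,0],[-0.1,1.5,2.6,0,0,0],[-0.2,3,5.2,0,0,0],[-0.3,4.5,7.7,0,0,0],[-0.35,6,10.3,0,0,0],[-0.35,7,12,0,0,0],[-0.35,7,12,0,0,0]]
  ],
  "fingers": 140
}}

```text
time_s: 9.85
tcp_pos: [0.46, -0.0081, 0.2391]
ee_rot: [[0.998, 0.038, -0.058], [0.069, -0.505, 0.86], [0.003, -0.862, -0.506]]
wrist_force: [-0.9, 0.5, -0.8]
gripper_width: 0.448
```

Run:
```python
from h import *
import pickle
from scipy.optimize import least_squares
s=sense(); print(s["time_s"],s["tcp_pos"],s["wrist_force"],s["gripper_width"])
w=optics.capture("wrist");cv2.imwrite("pics/w5.png",w["image"][:,:,::-1])
c=optics.capture("scene");crop(c,205,120,345,290,4,"s5.png")
t=optics.capture("top");crop(t,220,130,340,260,5,"t5.png")
pickle.dump((c,t,w),open("c5.pkl","wb"))
```

```text
9.85 [ 0.45995389 -0.00805836  0.23908052] [-0.88214305  0.50082315 -0.81356047] 0.44789843621837294
```

View pics/w5.png

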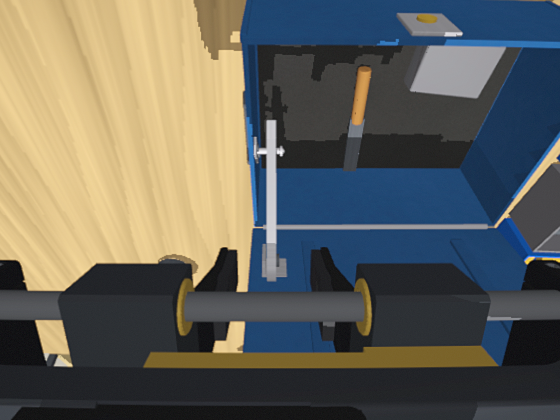

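View pics/s5.png

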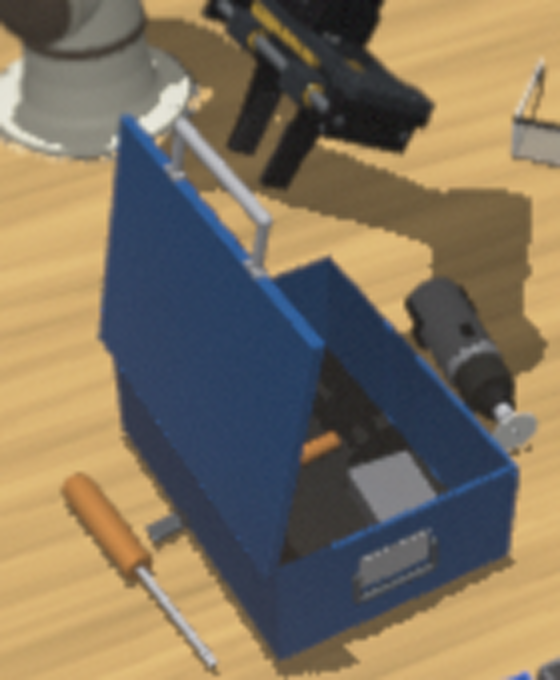

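View pics/t5.png

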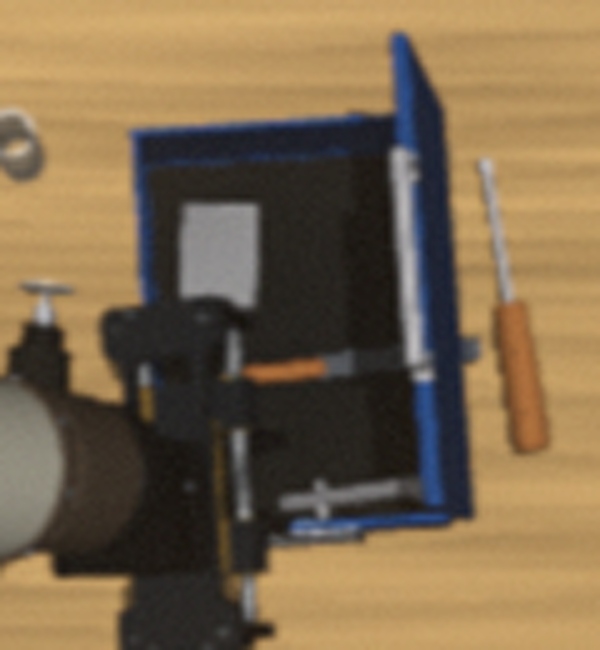

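Run:
```python
from plan import *
import pickle
from scipy.optimize import least_squares
c,t,w=pickle.load(open("c5.pkl","rb"))
ob2=[(t,1,(300.4,160.2)),(t,-1,(303.8,203)),(s:=c,-1,(250,151.9)),(c,1,(271.3,174.3))]
T=chest(*P[:3]);A=T[:3,:3]
f=lambda a: np.concatenate([proj(cc,tw(T,lidpt(a[0],.227,-.005,k*.055)))[0]-uv for cc,k,uv in ob2])
q=least_squares(f,[1.37]); a=q.x[0]; print(a,q.fun.reshape(-1,2).round(1))
print("tri",tri([(t,ob2[0][2]),(c,ob2[3][2])]),tri([(t,ob2[1][2]),(c,ob2[2][2])]))
# pin position in stay frame per wrist image
for o in (.007,.001):
    rv,b,sl=barpose(a,o); u=np.array([-np.cos(b),0,-np.sin(b)])
    print(o,sl,proj(w,tw(T,rv+.124*u)),proj(w,tw(T,(.01,-.111,.08))))
st=sense()
E2=np.c_[A@[-1,0,0],[0,0,-1],np.cross(A@[-1,0,0],[0,0,-1])]
print("rot",R.from_matrix(E2@st["ee_rot"].T).as_rotvec(),np.degrees(np.linalg.norm(R.from_matrix(E2@st["ee_rot"].T).as_rotvec())))
for aa in [a]+list(np.arange(1.3,-.01,-.1)): 
    h=tw(T,lidpt(aa,.227,-.005,0))[0]; print(round(aa,2),h.round(4),((h-tw(T,lidpt(a,.227,-.005,0))[0])*100).round(2))
h=tw(T,lidpt(a,.227,-.005,0))[0]
print("move to tcp=h",(h-st["tcp_pos"])*100)
```

```text
1.3758333355575167 [[-0.3  1.2]
 [-0.7 -1. ]
 [-0.3 -0.8]
 [-0.9  0.5]]
tri [ 0.6330153  -0.08446083  0.32703383] [ 0.51888365 -0.09274137  0.32033083]
0.007 0.09954495455210384 [[271.01747642 129.17102951]] [[270.97382808 151.63777645]]
0.001 0.09978576039085146 [[270.96913987 126.43419171]] [[270.97382808 151.63777645]]
rot [0.3907117  0.44418395 1.53004087] 93.98918305774869
1.38 [ 0.5754 -0.0883  0.3237] [0. 0. 0.]
1.3 [ 0.5742 -0.0716  0.3201] [-0.11  1.68 -0.36]
1.2 [ 0.5728 -0.0499  0.3134] [-0.26  3.84 -1.03]
1.1 [ 0.5713 -0.029   0.3046] [-0.4   5.93 -1.91]
1.0 [ 0.57   -0.0092  0.2937] [-0.54  7.92 -3.  ]
0.9 [0.5687 0.0095 0.2809] [-0.67  9.79 -4.27]
0.8 [0.5675 0.0269 0.2663] [-0.78 11.52 -5.73]
0.7 [0.5665 0.0427 0.2501] [-0.89 13.1  -7.36]
0.6 [0.5655 0.0568 0.2323] [-0.99 14.51 -9.14]
0.5 [0.5647 0.069  0.2132] [ -1.07  15.74 -11.05]
0.4 [0.564  0.0793 0.193 ] [ -1.14  16.77 -13.07]
0.3 [0.5634 0.0876 0.1719] [ -1.2   17.59 -15.18]
0.2 [0.563  0.0936 0.15  ] [ -1.24  18.2  -17.37]
0.1 [0.5627 0.0975 0.1276] [ -1.26  18.59 -19.6 ]
-0.0 [0.5626 0.0991 0.105 ] [ -1.27  18.75 -21.87]
move to tcp=h [11.68042719 -7.85432653  8.65922151]
```

{"name": "carry_out", "arguments": {
  "steps": [
    [[0,1,4,0,0,0],[0,1,9,0,0,0],[1,0,14,0.035,0.04,0.14],[2,-1,17,0.07,0.08,0.28],[3,-2,18,0.11,0.125,0.43],[4.5,-3,18,0.145,0.165,0.57],[6,-4,18,0.18,0.205,0.71],[7.5,-5,18,0.215,0.245,0.85],[9,-6,18,0.25,0.285,0.99],[10,-7,18,0.29,0.33,1.13],[11,-7.8,18,0.325,0.37,1.27],[11.7,-7.8,18,0.36,0.41,1.41],[11.7,-7.8,17,0.391,0.444,1.53],[11.7,-7.8,16.7,0.391,0.444,1.53],[11.7,-7.8,16.7,0.391,0.444,1.53],[11.7,-7.8,16.7,0.391,0.444,1.53]]
  ]
}}

```text
time_s: 12.0
tcp_pos: [0.3077, 0.1121, 0.2691]
ee_rot: [[0.235, 0.315, -0.92], [0.971, -0.126, 0.204], [-0.052, -0.941, -0.335]]
wrist_force: [-0.1, 1.4, 0.4]
gripper_width: 0.452
```

```bash
cat > chk.py <<'E'
from plan import *
import sys
a=float(sys.argv[1]); n=sys.argv[2]
T=chest(*P[:3]);A=T[:3,:3]
s=sense(); print(s["time_s"],s["joints"].round(1),s["tcp_pos"].round(4),s["wrist_force"].round(1),s["moment"].round(2),s["gripper_width"])
print(s["ee_rot"].round(3))
w=optics.capture("wrist"); im=w["image"][:,:,::-1].copy()
for y in(-.055,0,.055):
    q=proj(w,tw(T,lidpt(a,.227,-.005,y)))[0]; print(q); cv2.circle(im,tuple(int(v) for v in q),4,(0,255,0),1)
cv2.imwrite(f"pics/w{n}.png",im)
c=optics.capture("scene");crop(c,180,80,380,290,3,f"s{n}.png")
print("to handle cm",((tw(T,lidpt(a,.227,-.005,0))[0]-s["tcp_pos"])*100).round(2))
E
python3 chk.py 1.376 6
```

```text
12.0 [ 69.  -18.8 -47.8  22.3 -63.2 177.4] [0.3077 0.1121 0.2691] [-0.1  1.4  0.4] [0.33 0.53 0.05] 0.4522708587093465
[[ 0.235  0.315 -0.92 ]
 [ 0.971 -0.126  0.204]
 [-0.052 -0.941 -0.335]]
[100.91841286 513.78608414]
[134.8293328  528.09771264]
[162.75139517 539.66640263]
to handle cm [ 26.77 -20.05   5.46]
```

View pics/w6.png

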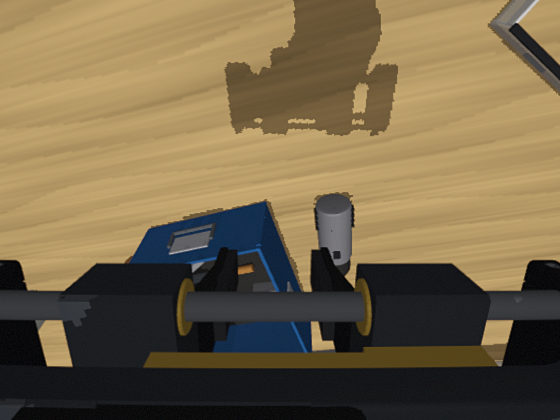

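View pics/s6.png

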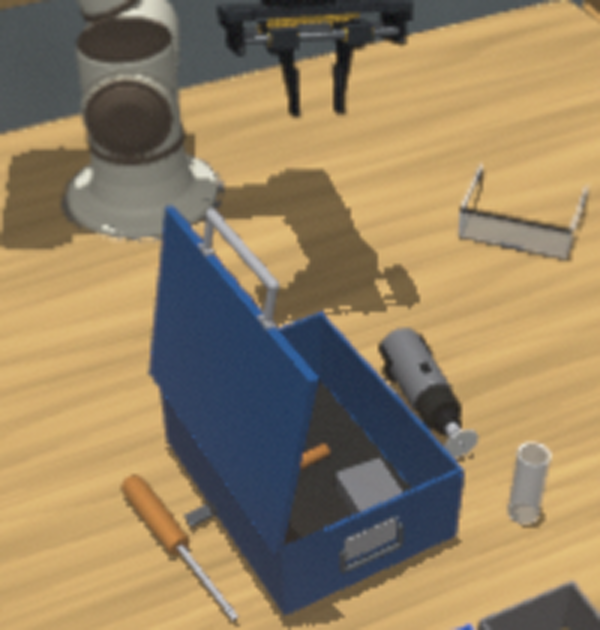

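{"name": "carry_out", "arguments": {
  "steps": [
    [[0,0,1,0,0,-0.15],[0,0,2,0,0,-0.3],[0,0,3,0,0,-0.45],[0,0,4,0,0,-0.6],[0,0,4,0,0,-0.6],[0,0,4,0,0,-0.6]]
  ]
}}

```text
time_s: 12.85
tcp_pos: [0.3088, 0.1126, 0.3099]
ee_rot: [[0.741, 0.192, -0.643], [0.669, -0.282, 0.688], [-0.049, -0.94, -0.338]]
wrist_force: [0.2, -0.1, 0.1]
gripper_width: 0.449
```

Run:
```python
from plan import *
s=sense(); print(s["time_s"],s["joints"].round(1),s["tcp_pos"]); print(s["ee_rot"].round(3))
T=chest(*P[:3]);A=T[:3,:3]
for th in (0,):
    E2=np.c_[A@[1,0,0],[0,0,-1],np.cross(A@[1,0,0],[0,0,-1])]
    v=R.from_matrix(E2@s["ee_rot"].T).as_rotvec(); print(v,np.linalg.norm(v))
h=tw(T,lidpt(1.376,.227,-.005,0))[0]; print((h-s["tcp_pos"])*100)
```

```text
12.85 [ 66.2 -12.7 -36.5  17.2 -77.7 150.9] [0.30878221 0.11264444 0.30988535]
[[ 0.741  0.192 -0.643]
 [ 0.669 -0.282  0.688]
 [-0.049 -0.94  -0.338]]
[ 0.37436047 -0.21716552 -2.21841129] 2.26023345731375
[ 26.65845797 -20.10279511   1.3789257 ]
```

{"name": "carry_out", "arguments": {
  "steps": [
    [[0,0,4,0.02,-0.01,-0.13],[0,0,8,0.045,-0.027,-0.27],[2,-1,10,0.07,-0.041,-0.42],[4,-2.5,10.5,0.096,-0.056,-0.57],[6,-4,10.5,0.12,-0.07,-0.72],[8,-6,10.5,0.147,-0.085,-0.87],[11,-8,10.5,0.172,-0.1,-1.02],[14,-10,10.5,0.197,-0.114,-1.17],[17,-12,10.5,0.223,-0.129,-1.32],[19,-14,10.5,0.248,-0.144,-1.47],[21,-16,10.5,0.273,-0.158,-1.62],[23,-18,10.5,0.299,-0.173,-1.77],[25,-19,10.5,0.324,-0.188,-1.92],[26.6,-20.1,10,0.349,-0.203,-2.07],[26.7,-20.1,9.4,0.374,-0.217,-2.218],[26.7,-20.1,9.4,0.374,-0.217,-2.218],[26.7,-20.1,9.4,0.374,-0.217,-2.218],[26.7,-20.1,9.4,0.374,-0.217,-2.218]]
  ]
}}

```text
time_s: 15.1
tcp_pos: [0.5757, -0.0873, 0.4051]
ee_rot: [[0.069, 0.001, 0.998], [-0.998, -0.002, 0.069], [0.002, -1.0, 0.001]]
wrist_force: [0.5, -1.0, -0.2]
gripper_width: 0.448
```

```bash
python3 chk.py 1.376 7
```

```text
15.1 [  7.4  14.1  12.6   0.1 -88.4  86.6] [ 0.5757 -0.0873  0.4051] [ 0.5 -1.  -0.2] [-0.03 -0.01 -0.05] 0.44760599008763824
[[ 0.069  0.001  0.998]
 [-0.998 -0.002  0.069]
 [ 0.002 -1.     0.001]]
[275.31143524 291.4520249 ]
[275.4757494  225.92129775]
[275.65858363 151.14306359]
to handle cm [-0.03 -0.11 -8.14]
```

View pics/w7.png

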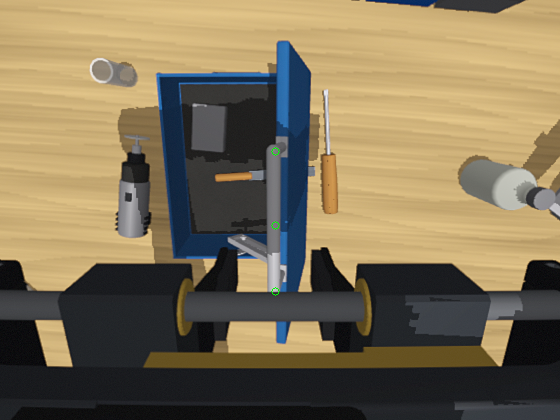

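View pics/s7.png

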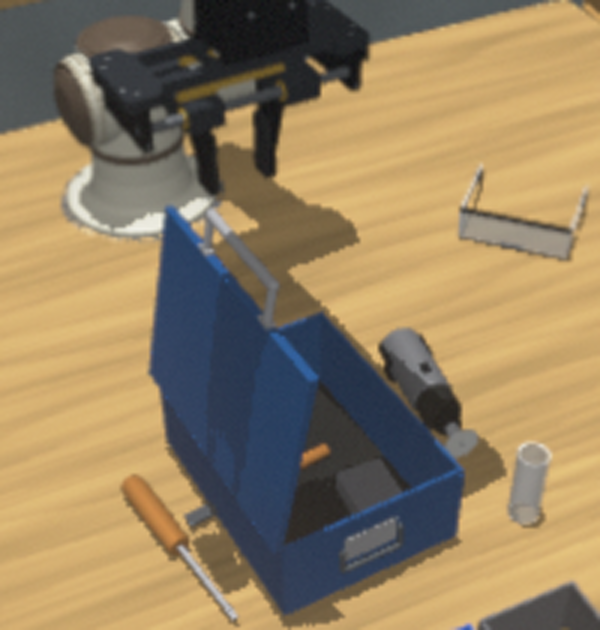

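{"name": "carry_out", "arguments": {
  "steps": [
    [[0,0,-1.5,0,0,0],[0,0,-3,0,0,0],[0,0,-4.5,0,0,0],[0,0,-6,0,0,0],[0,0,-7.2,0,0,0],[0,0,-8.1,0,0,0],[0,0,-8.1,0,0,0],[0,0,-8.1,0,0,0]]
  ]
}}

```text
time_s: 16.2
tcp_pos: [0.5762, -0.0877, 0.3244]
ee_rot: [[0.067, 0.002, 0.998], [-0.998, -0.002, 0.067], [0.002, -1.0, 0.002]]
wrist_force: [0.7, 0.0, 0.2]
gripper_width: 0.449
```

```bash
python3 chk.py 1.376 8
```

```text
16.2 [  7.3  15.1   2.9   0.1 -77.7  86.5] [ 0.5762 -0.0877  0.3244] [0.7 0.  0.2] [-0.01 -0.02 -0.  ] 0.44907983882847924
[[ 0.067  0.002  0.998]
 [-0.998 -0.002  0.067]
 [ 0.002 -1.     0.002]]
[275.70446878 367.29158801]
[275.77258679 279.49285213]
[275.84469485 172.21885218]
to handle cm [-0.08 -0.07 -0.07]
```

View pics/w8.png

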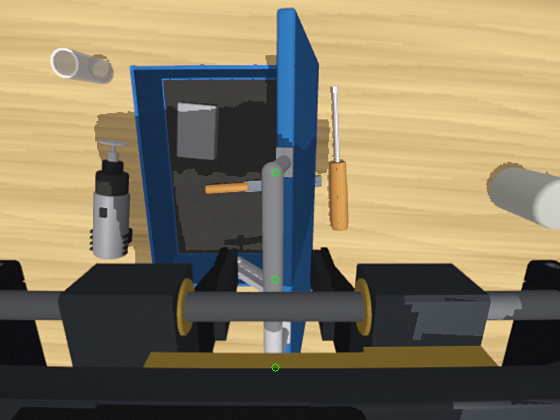

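View pics/s8.png

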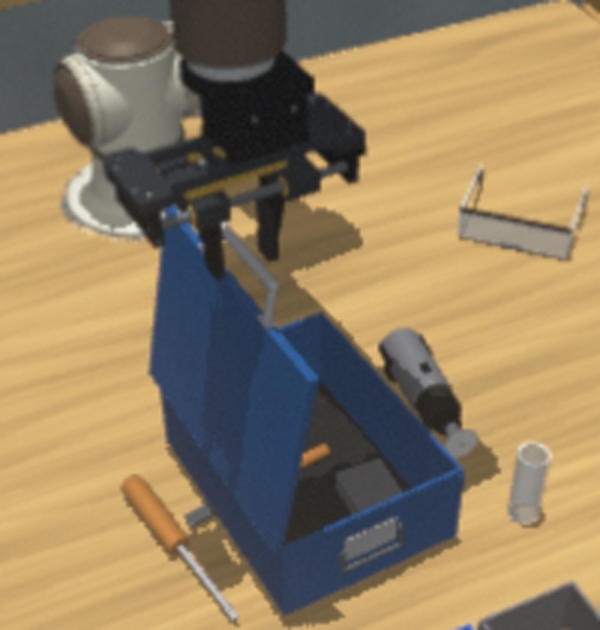

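Handle bar (col ~272) lies between the open fingers, TCP at its height. Close.

{"name": "carry_out", "arguments": {
  "steps": [
    [[0,0,0,0,0,0],[0,0,0,0,0,0],[0,0,0,0,0,0],[0,0,0,0,0,0],[0,0,0,0,0,0],[0,0,0,0,0,0]]
  ],
  "fingers": 255
}}

```text
time_s: 17.05
tcp_pos: [0.5759, -0.0876, 0.3238]
ee_rot: [[0.067, 0.001, 0.998], [-0.998, -0.002, 0.067], [0.002, -1.0, 0.0]]
wrist_force: [-0.5, 1.1, 0.9]
gripper_width: 0.097
```

```bash
python3 chk.py 1.376 9
python3 - <<'E'
from plan import *
s=sense();T=chest(*P[:3])
hinge=tw(T,(.095,0,.1))[0]; v=s["tcp_pos"]-hinge; A=T[:3,:3]; l=A.T@v
print(l, np.hypot(l[0],l[2]), np.hypot(.227,.005), np.arctan2(l[2],-l[0])-np.arctan2(.005,.227))
E
```

```text
17.05 [  7.3  15.2   2.9   0.1 -77.7  86.5] [ 0.5759 -0.0876  0.3238] [-0.5  1.1  0.9] [ 0.09 -0.04  0.  ] 0.0967135973356596
[[ 0.067  0.001  0.998]
 [-0.998 -0.002  0.067]
 [ 0.002 -1.     0.   ]]
[275.97440393 367.49843246]
[276.06979741 279.48685564]
[276.17357846 171.79710825]
to handle cm [-0.05 -0.08 -0.01]
[-0.0398511   0.00055389  0.2238058 ] 0.22732608131092363 0.22705505940189927 1.3725592335097672
```

```bash
cat > sw.py <<'E'
from plan import *
import sys,json
a0,a1,n=float(sys.argv[1]),float(sys.argv[2]),int(sys.argv[3])
T=chest(*P[:3]);f=lambda a: tw(T,lidpt(a,.227,-.005,0))[0]
k=np.arange(1,n+1)/n; k=k*k*(3-2*k) if len(sys.argv)>4 else k
print(json.dumps([[[*(((f(a0+(a1-a0)*x)-f(a0))*100).round(2)),0,0,0] for x in k]]))
E
python3 sw.py 1.373 0.95 15
```

```text
[[[-0.04, 0.63, -0.12, 0, 0, 0], [-0.09, 1.25, -0.26, 0, 0, 0], [-0.13, 1.87, -0.42, 0, 0, 0], [-0.17, 2.49, -0.59, 0, 0, 0], [-0.21, 3.1, -0.78, 0, 0, 0], [-0.25, 3.7, -0.99, 0, 0, 0], [-0.29, 4.3, -1.21, 0, 0, 0], [-0.33, 4.89, -1.45, 0, 0, 0], [-0.37, 5.47, -1.71, 0, 0, 0], [-0.41, 6.05, -1.99, 0, 0, 0], [-0.45, 6.62, -2.28, 0, 0, 0], [-0.49, 7.18, -2.59, 0, 0, 0], [-0.53, 7.73, -2.91, 0, 0, 0], [-0.56, 8.27, -3.25, 0, 0, 0], [-0.6, 8.81, -3.6, 0, 0, 0]]]
```

{"name": "carry_out", "arguments": {
  "steps": [
    [[-0.02,0.3,-0.05,0,0,0],[-0.06,0.8,-0.16,0,0,0],[-0.09,1.25,-0.26,0,0,0],[-0.13,1.87,-0.42,0,0,0],[-0.17,2.49,-0.59,0,0,0],[-0.21,3.1,-0.78,0,0,0],[-0.25,3.7,-0.99,0,0,0],[-0.25,3.7,-0.99,0,0,0]]
  ]
}}

```text
time_s: 18.15
tcp_pos: [0.5733, -0.0496, 0.3135]
ee_rot: [[0.068, 0.0, 0.998], [-0.998, -0.0, 0.068], [0.0, -1.0, 0.0]]
wrist_force: [1.1, 2.0, 0.2]
gripper_width: 0.1
```

```bash
python3 chk.py 1.203 10
```

```text
18.15 [ 11.2  14.7   0.8   0.  -76.1  82.7] [ 0.5733 -0.0496  0.3135] [1.1 2.  0.2] [ 0.27 -0.03 -0.05] 0.09957186774866644
[[ 0.068  0.     0.998]
 [-0.998 -0.     0.068]
 [ 0.    -1.     0.   ]]
[276.13406736 367.92229441]
[276.32508377 279.83903604]
[276.54413954 172.00851436]
to handle cm [-0.05 -0.1   0.01]
```

View pics/s10.png

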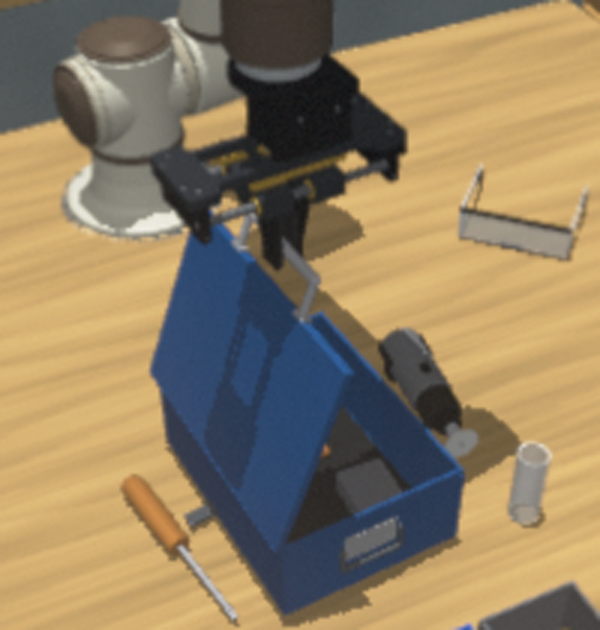

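View pics/w10.png

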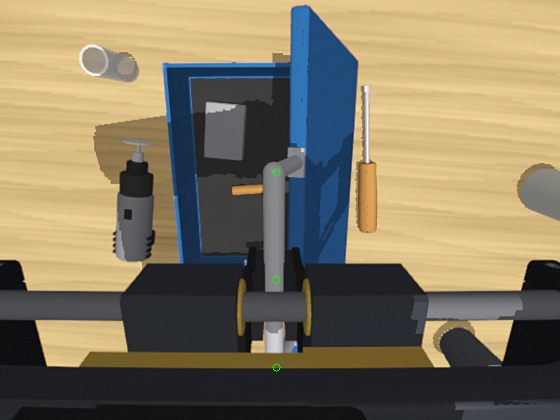

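```bash
python3 sw.py 1.203 0.62 19; python3 sw.py .62 .15 18
```

```text
[[[-0.04, 0.65, -0.25, 0, 0, 0], [-0.09, 1.29, -0.51, 0, 0, 0], [-0.13, 1.93, -0.8, 0, 0, 0], [-0.17, 2.55, -1.1, 0, 0, 0], [-0.22, 3.17, -1.43, 0, 0, 0], [-0.26, 3.77, -1.77, 0, 0, 0], [-0.3, 4.37, -2.13, 0, 0, 0], [-0.34, 4.95, -2.51, 0, 0, 0], [-0.38, 5.52, -2.91, 0, 0, 0], [-0.41, 6.08, -3.32, 0, 0, 0], [-0.45, 6.62, -3.75, 0, 0, 0], [-0.49, 7.16, -4.2, 0, 0, 0], [-0.52, 7.68, -4.67, 0, 0, 0], [-0.56, 8.18, -5.15, 0, 0, 0], [-0.59, 8.67, -5.64, 0, 0, 0], [-0.62, 9.14, -6.15, 0, 0, 0], [-0.65, 9.6, -6.68, 0, 0, 0], [-0.68, 10.04, -7.21, 0, 0, 0], [-0.71, 10.46, -7.77, 0, 0, 0]]]
[[[-0.02, 0.35, -0.48, 0, 0, 0], [-0.05, 0.68, -0.97, 0, 0, 0], [-0.07, 1.01, -1.46, 0, 0, 0], [-0.09, 1.32, -1.97, 0, 0, 0], [-0.11, 1.61, -2.48, 0, 0, 0], [-0.13, 1.89, -3.0, 0, 0, 0], [-0.15, 2.16, -3.53, 0, 0, 0], [-0.16, 2.42, -4.07, 0, 0, 0], [-0.18, 2.66, -4.61, 0, 0, 0], [-0.2, 2.89, -5.16, 0, 0, 0], [-0.21, 3.1, -5.71, 0, 0, 0], [-0.22, 3.3, -6.27, 0, 0, 0], [-0.24, 3.48, -6.83, 0, 0, 0], [-0.25, 3.65, -7.4, 0, 0, 0], [-0.26, 3.8, -7.97, 0, 0, 0], [-0.27, 3.94, -8.55, 0, 0, 0], [-0.28, 4.07, -9.13, 0, 0, 0], [-0.28, 4.18, -9.71, 0, 0, 0]]]
```

{"name": "carry_out", "arguments": {
  "steps": [
    [[-0.04,0.65,-0.25,0,0,0],[-0.09,1.29,-0.51,0,0,0],[-0.13,1.93,-0.8,0,0,0],[-0.17,2.55,-1.1,0,0,0],[-0.22,3.17,-1.43,0,0,0],[-0.26,3.77,-1.77,0,0,0],[-0.3,4.37,-2.13,0,0,0],[-0.34,4.95,-2.51,0,0,0],[-0.38,5.52,-2.91,0,0,0],[-0.41,6.08,-3.32,0,0,0],[-0.45,6.62,-3.75,0,0,0],[-0.49,7.16,-4.2,0,0,0],[-0.52,7.68,-4.67,0,0,0],[-0.56,8.18,-5.15,0,0,0],[-0.59,8.67,-5.64,0,0,0],[-0.62,9.14,-6.15,0,0,0],[-0.65,9.6,-6.68,0,0,0],[-0.68,10.04,-7.21,0,0,0],[-0.71,10.46,-7.77,0,0,0],[-0.71,10.46,-7.77,0,0,0]]
  ]
}}

```text
time_s: 20.75
tcp_pos: [0.5663, 0.0547, 0.2354]
ee_rot: [[0.067, 0.0, 0.998], [-0.998, -0.001, 0.067], [0.001, -1.0, 0.0]]
wrist_force: [4.4, 1.9, -1.6]
gripper_width: 0.104
```

```bash
python3 chk.py 0.62 11
```

```text
20.75 [ 21.9  16.6  -7.7   0.1 -65.6  72. ] [0.5663 0.0547 0.2354] [ 4.4  1.9 -1.6] [ 0.45 -1.15  0.07] 0.1035103422154854
[[ 0.067  0.     0.998]
 [-0.998 -0.001  0.067]
 [ 0.001 -1.     0.   ]]
[275.52913293 368.55515024]
[275.60846252 280.35016011]
[275.69520967 172.31795984]
to handle cm [-0.06 -0.06  0.05]
```

View pics/s11.png

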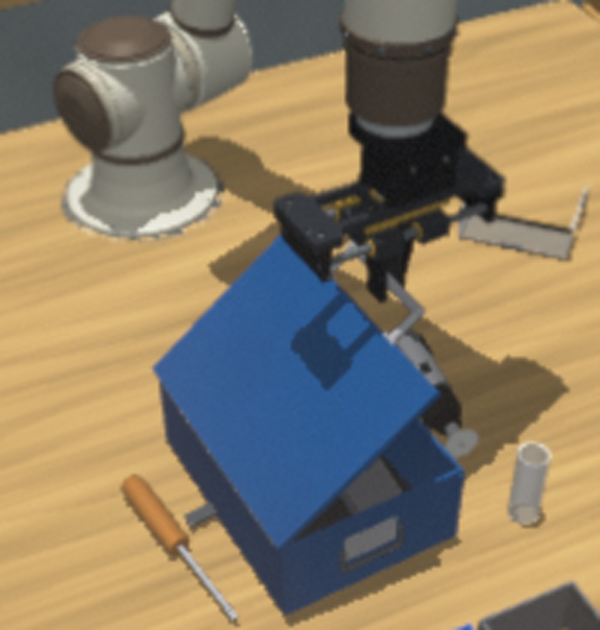

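View pics/w11.png

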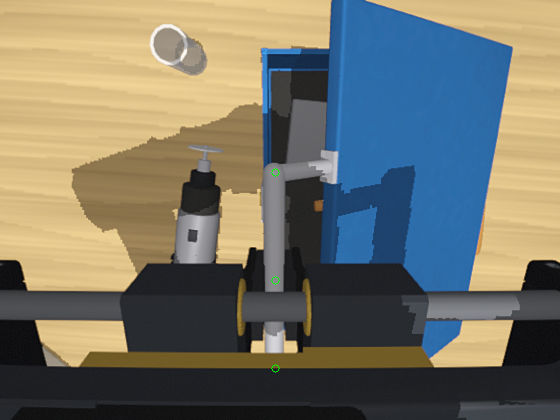

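{"name": "carry_out", "arguments": {
  "steps": [
    [[0.02,0.35,-0.48,0,0,0],[0.03,0.68,-0.97,0,0,0],[0.03,1.01,-1.46,0,0,0],[0.02,1.32,-1.97,0,0,0],[0.01,1.61,-2.48,0,0,0],[0,1.89,-3.0,0,0,0],[-0.02,2.16,-3.53,0,0,0],[-0.04,2.42,-4.07,0,0,0],[-0.06,2.66,-4.61,0,0,0],[-0.08,2.89,-5.16,0,0,0],[-0.09,3.1,-5.71,0,0,0],[-0.1,3.3,-6.27,0,0,0],[-0.12,3.48,-6.83,0,0,0],[-0.13,3.65,-7.4,0,0,0],[-0.14,3.8,-7.97,0,0,0],[-0.15,3.94,-8.55,0,0,0],[-0.16,4.07,-9.13,0,0,0],[-0.16,4.18,-9.71,0,0,0],[-0.16,4.18,-9.71,0,0,0]]
  ]
}}

```text
time_s: 23.22
tcp_pos: [0.5635, 0.097, 0.1375]
ee_rot: [[0.067, -0.002, 0.998], [-0.998, -0.0, 0.067], [0.0, -1.0, -0.002]]
wrist_force: [-2.4, 6.7, -1.5]
gripper_width: 0.101
```

```bash
python3 chk.py 0.15 12;python3 sw.py .15 0 12
```

```text
23.225 [ 26.   22.1 -14.9  -0.  -53.1  67.9] [0.5635 0.097  0.1375] [-2.4  6.7 -1.5] [1.97 0.59 0.07] 0.10071698686018161
[[ 0.067 -0.002  0.998]
 [-0.998 -0.     0.067]
 [ 0.    -1.    -0.002]]
[276.55907519 369.63498543]
[276.71246456 281.34015989]
[276.88387429 172.92655274]
to handle cm [-0.07 -0.12  0.14]
[[[-0.0, 0.05, -0.28, 0, 0, 0], [-0.01, 0.09, -0.56, 0, 0, 0], [-0.01, 0.13, -0.84, 0, 0, 0], [-0.01, 0.17, -1.12, 0, 0, 0], [-0.01, 0.2, -1.4, 0, 0, 0], [-0.02, 0.23, -1.69, 0, 0, 0], [-0.02, 0.25, -1.97, 0, 0, 0], [-0.02, 0.28, -2.25, 0, 0, 0], [-0.02, 0.29, -2.54, 0, 0, 0], [-0.02, 0.31, -2.82, 0, 0, 0], [-0.02, 0.32, -3.1, 0, 0, 0], [-0.02, 0.33, -3.39, 0, 0, 0]]]
```

View pics/s12.png

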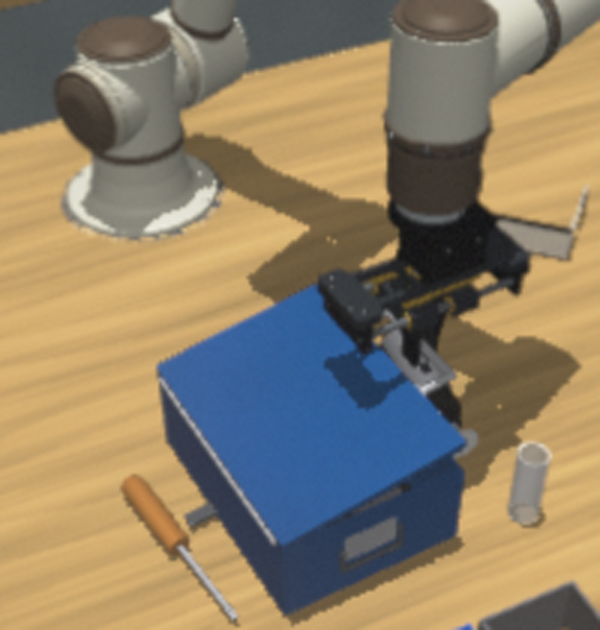

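View pics/w12.png

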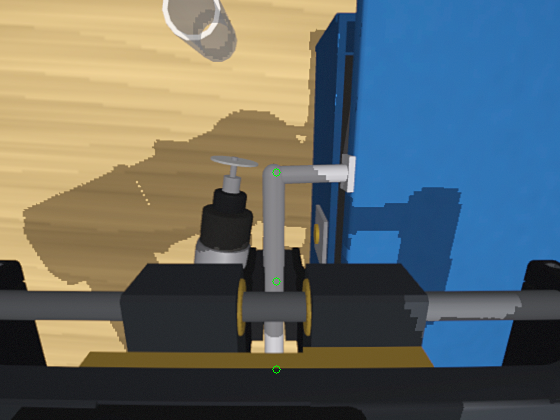

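{"name": "carry_out", "arguments": {
  "steps": [
    [[0,0.1,-0.28,0,0,0],[0,0.15,-0.56,0,0,0],[0,0.2,-0.84,0,0,0],[0,0.24,-1.12,0,0,0],[0,0.28,-1.4,0,0,0],[0,0.31,-1.69,0,0,0],[0,0.34,-1.97,0,0,0],[0,0.37,-2.25,0,0,0],[0,0.4,-2.45,0,0,0],[0,0.42,-2.6,0,0,0],[0,0.42,-2.7,0,0,0],[0,0.42,-2.8,0,0,0],[0,0.42,-2.8,0,0,0]]
  ]
}}

```text
time_s: 24.95
tcp_pos: [0.5633, 0.1004, 0.1098]
ee_rot: [[0.067, -0.002, 0.998], [-0.998, -0.002, 0.067], [0.001, -1.0, -0.003]]
wrist_force: [-2.8, 5.4, -1.3]
gripper_width: 0.102
```

```bash
python3 chk.py 0.02 13
```

```text
24.95 [ 26.3  24.  -16.6   0.  -49.6  67.5] [0.5633 0.1004 0.1098] [-2.8  5.4 -1.3] [1.37 0.67 0.01] 0.10151099327465177
[[ 0.067 -0.002  0.998]
 [-0.998 -0.002  0.067]
 [ 0.001 -1.    -0.003]]
[277.03852525 367.38896672]
[277.22565749 279.72834232]
[277.43546104 172.28417356]
to handle cm [-0.07 -0.14 -0.03]
```

View pics/s13.png

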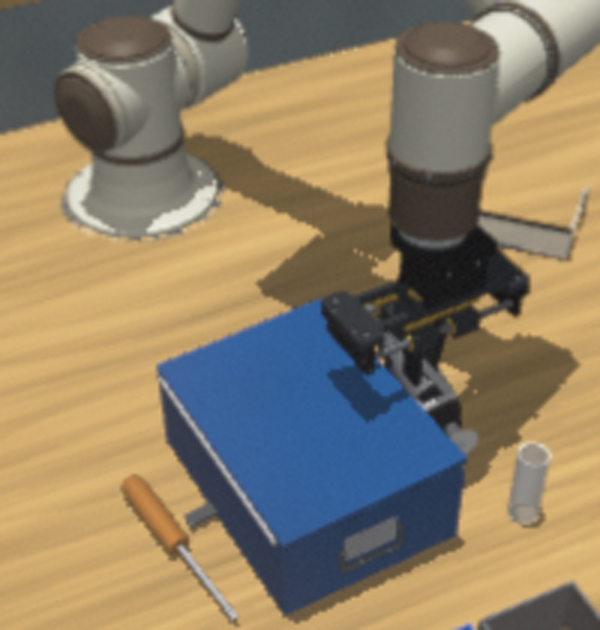

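Nearly shut. Slow last millimetres, watching the z force.

{"name": "carry_out", "arguments": {
  "steps": [
    [[0,0.02,-0.08,0,0,0],[0,0.03,-0.16,0,0,0],[0,0.04,-0.24,0,0,0],[0,0.04,-0.32,0,0,0],[0,0.04,-0.4,0,0,0],[0,0.04,-0.4,0,0,0]]
  ]
}}

```text
time_s: 25.8
tcp_pos: [0.5633, 0.1007, 0.1058]
ee_rot: [[0.067, -0.003, 0.998], [-0.998, -0.002, 0.067], [0.002, -1.0, -0.003]]
wrist_force: [-2.4, 4.4, -0.9]
gripper_width: 0.1
```

```bash
python3 chk.py 0.0 14
```

```text
25.8 [ 26.4  24.3 -16.8   0.  -49.1  67.4] [0.5633 0.1007 0.1058] [-2.4  4.4 -0.9] [ 1.18  0.61 -0.03] 0.1000264628111802
[[ 0.067 -0.003  0.998]
 [-0.998 -0.002  0.067]
 [ 0.002 -1.    -0.003]]
[277.16986472 366.65284406]
[277.36709654 279.19656227]
[277.58843055 172.07331183]
to handle cm [-0.07 -0.15 -0.08]
```

{"name": "carry_out", "arguments": {
  "steps": [
    [[0,0,-0.04,0,0,0],[0,0,-0.08,0,0,0],[0,0,-0.12,0,0,0],[0,0,-0.16,0,0,0],[0,0,-0.16,0,0,0]]
  ]
}}

```text
time_s: 26.52
tcp_pos: [0.5633, 0.1007, 0.1043]
ee_rot: [[0.067, -0.003, 0.998], [-0.998, -0.002, 0.067], [0.002, -1.0, -0.003]]
wrist_force: [-2.3, 5.3, -0.3]
gripper_width: 0.101
```

```bash
python3 chk.py 0.0 15
```

```text
26.525 [ 26.4  24.4 -16.9   0.  -48.9  67.4] [0.5633 0.1007 0.1043] [-2.3  5.3 -0.3] [1.36 0.65 0.01] 0.10105816667592572
[[ 0.067 -0.003  0.998]
 [-0.998 -0.002  0.067]
 [ 0.002 -1.    -0.003]]
[277.31491399 368.74126564]
[277.52715868 280.72399256]
[277.76610942 172.69671389]
to handle cm [-0.07 -0.16  0.07]
```

{"name": "carry_out", "arguments": {
  "steps": [
    [[0,0,-0.04,0,0,0],[0,0,-0.08,0,0,0],[0,0,-0.12,0,0,0],[0,0,-0.12,0,0,0]]
  ]
}}

```text
time_s: 27.12
tcp_pos: [0.5633, 0.1008, 0.1031]
ee_rot: [[0.067, -0.003, 0.998], [-0.998, -0.002, 0.067], [0.002, -1.0, -0.003]]
wrist_force: [-2.5, 5.2, -1.0]
gripper_width: 0.102
```

```bash
python3 chk.py 0.0 16
python3 - <<'E'
from h import *
c=optics.capture("scene");crop(c,220,170,345,290,6,"s16b.png")
E
```

```text
27.125 [ 26.4  24.5 -17.    0.  -48.7  67.4] [0.5633 0.1008 0.1031] [-2.5  5.2 -1. ] [1.36 0.65 0.01] 0.10245759925233604
[[ 0.067 -0.003  0.998]
 [-0.998 -0.002  0.067]
 [ 0.002 -1.    -0.003]]
[277.41437668 370.34870477]
[277.64058446 281.90229475]
[277.89613109 173.17756061]
to handle cm [-0.07 -0.16  0.19]
```

View pics/s16b.png

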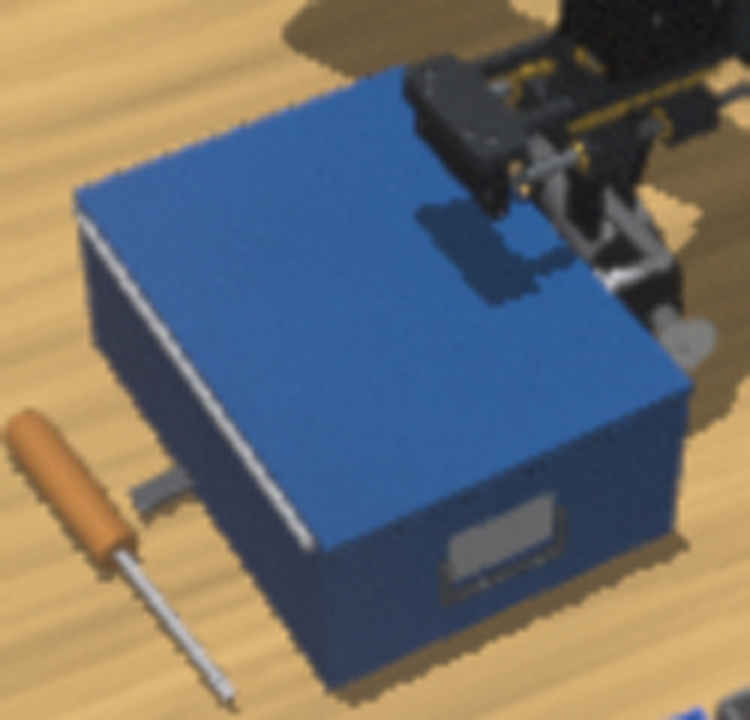

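View pics/w16.png

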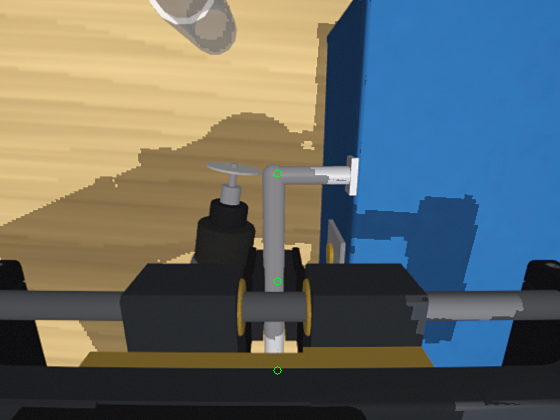

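{"name": "carry_out", "arguments": {
  "steps": [
    [[0,0,-0.05,0,0,0],[0,0,-0.1,0,0,0],[0,0,-0.15,0,0,0],[0,0,-0.15,0,0,0]]
  ]
}}

```text
time_s: 27.78
tcp_pos: [0.5633, 0.1008, 0.1016]
ee_rot: [[0.067, -0.002, 0.998], [-0.998, -0.002, 0.067], [0.001, -1.0, -0.003]]
wrist_force: [-2.4, 6.1, -1.1]
gripper_width: 0.101
```

```bash
python3 chk.py 0.0 17
```

```text
27.775 [ 26.4  24.6 -17.1   0.  -48.5  67.4] [0.5633 0.1008 0.1016] [-2.4  6.1 -1.1] [1.41 0.74 0.04] 0.10143552574744923
[[ 0.067 -0.002  0.998]
 [-0.998 -0.002  0.067]
 [ 0.001 -1.    -0.003]]
[277.52624466 372.39954622]
[277.76899397 283.40647768]
[278.04429803 173.78782248]
to handle cm [-0.07 -0.17  0.34]
```

Run:
```python
import cv2,numpy as np
ims=[cv2.imread(f"pics/w{n}.png")[150:260,255:375] for n in (8,12,13,15,17)]
cv2.imwrite("pics/cmp.png",cv2.resize(np.hstack(ims),None,fx=1.33,fy=2.5))
from h import *
c=optics.capture("scene");crop(c,300,210,345,250,14,"s17b.png")
```

```text
(no output)
```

View pics/cmp.png

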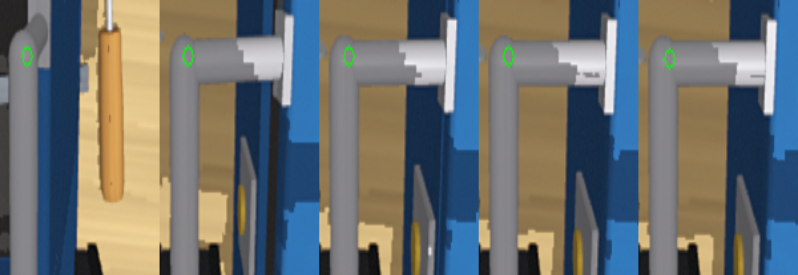

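View pics/s17b.png

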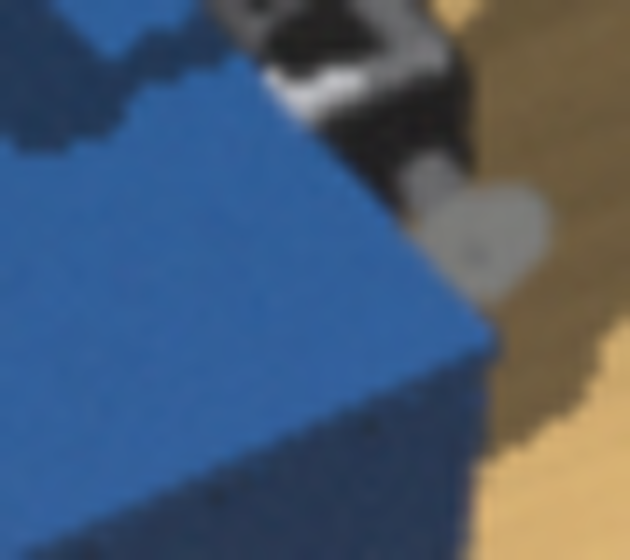

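Run:
```python
import cv2,numpy as np
g={n:cv2.imread(f"pics/w{n}.png",0).astype(np.float32) for n in (12,13,14,15,16,17)}
def sh(a,b,y0,y1,x0,x1):
    A=g[a][y0:y1,x0:x1]; B=g[b][y0-6:y1+6,x0-6:x1+6]
    m=cv2.matchTemplate(B,A,cv2.TM_CCOEFF_NORMED); _,v,_,p=cv2.minMaxLoc(m)
    x,y=p; 
    sy=0
    if 0<y<m.shape[0]-1: q=m[y-1:y+2,x]; sy=(q[0]-q[2])/(2*(q[0]-2*q[1]+q[2]))
    return x-6,round(y+sy-6,2),round(float(v),3)
for n in (12,13,15,16,17):
    print(n,"legplate",sh(14,n,150,200,335,365),"corner",sh(14,n,150,172,255,300),"latch",sh(14,n,215,250,320,345))
```

```text
12 legplate (-3, np.float32(-2.09), 0.952) corner (-1, np.float32(-0.16), 0.695) latch (-6, np.float32(-0.55), 0.08)
13 legplate (0, np.float32(-0.27), 0.986) corner (0, np.float32(-0.06), 0.969) latch (-1, np.float32(-1.82), 0.955)
15 legplate (0, np.float32(0.08), 0.995) corner (0, np.float32(0.07), 0.981) latch (1, np.float32(1.24), 0.975)
16 legplate (0, np.float32(0.15), 0.993) corner (0, np.float32(0.41), 0.911) latch (1, np.float32(1.62), 0.985)
17 legplate (0, np.float32(0.32), 0.986) corner (0, np.float32(0.22), 0.911) latch (2, np.float32(2.89), 0.971)
```

{"name": "carry_out", "arguments": {
  "steps": [
    [[0,0,-0.05,0,0,0],[0,0,-0.1,0,0,0],[0,0,-0.15,0,0,0],[0,0,-0.2,0,0,0],[0,0,-0.2,0,0,0]]
  ]
}}

```text
time_s: 28.55
tcp_pos: [0.5633, 0.1009, 0.0999]
ee_rot: [[0.067, -0.002, 0.998], [-0.998, -0.002, 0.067], [0.002, -1.0, -0.002]]
wrist_force: [-2.2, 5.9, 0.9]
gripper_width: 0.103
```

```bash
python3 chk.py 0.0 18;  python3 - <<'E'
import cv2,numpy as np
g={n:cv2.imread(f"pics/w{n}.png",0).astype(np.float32) for n in (14,17,18)}
def sh(a,b,y0,y1,x0,x1):
    A=g[a][y0:y1,x0:x1]; B=g[b][y0-6:y1+6,x0-6:x1+6]
    m=cv2.matchTemplate(B,A,cv2.TM_CCOEFF_NORMED); _,v,_,p=cv2.minMaxLoc(m)
    x,y=p; q=m[y-1:y+2,x]; sy=(q[0]-q[2])/(2*(q[0]-2*q[1]+q[2]))
    return x-6,round(float(y+sy-6),2),round(float(v),3)
for n in (17,18):
    print(n,"legplate",sh(14,n,150,200,335,365),"corner",sh(14,n,150,172,255,300),"latch",sh(14,n,215,250,320,345))
E
```

```text
28.55 [ 26.4  24.7 -17.2   0.  -48.3  67.4] [0.5633 0.1009 0.0999] [-2.2  5.9  0.9] [1.51 0.92 0.02] 0.10275194962035263
[[ 0.067 -0.002  0.998]
 [-0.998 -0.002  0.067]
 [ 0.002 -1.    -0.002]]
[277.61998034 374.68801733]
[277.88543641 285.08845522]
[278.18819963 174.48411659]
to handle cm [-0.07 -0.17  0.51]
17 legplate (0, 0.32, 0.986) corner (0, 0.22, 0.911) latch (2, 2.89, 0.971)
18 legplate (0, 0.48, 0.977) corner (0, 0.33, 0.893) latch (2, 3.19, 0.975)
```

View pics/s18.png

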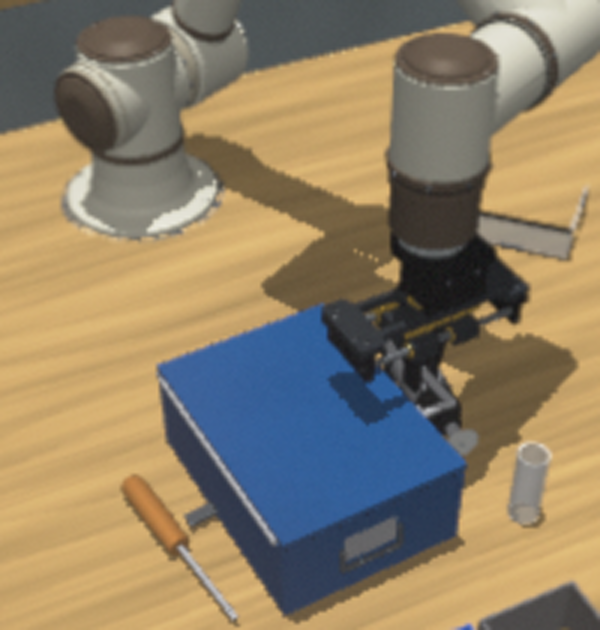

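{"name": "carry_out", "arguments": {
  "steps": [
    [[0,0,-0.05,0,0,0],[0,0,-0.1,0,0,0],[0,0,-0.15,0,0,0],[0,0,-0.15,0,0,0]]
  ]
}}

```text
time_s: 29.15
tcp_pos: [0.5633, 0.1009, 0.0998]
ee_rot: [[0.067, -0.002, 0.998], [-0.998, -0.002, 0.067], [0.002, -1.0, -0.002]]
wrist_force: [-6.1, 5.6, 6.7]
gripper_width: 0.102
```

```bash
python3 chk.py 0.0 19;  python3 - <<'E'
import cv2,numpy as np
g={n:cv2.imread(f"pics/w{n}.png",0).astype(np.float32) for n in (14,17,18,19)}
def sh(a,b,y0,y1,x0,x1):
    A=g[a][y0:y1,x0:x1]; B=g[b][y0-6:y1+6,x0-6:x1+6]
    m=cv2.matchTemplate(B,A,cv2.TM_CCOEFF_NORMED); _,v,_,p=cv2.minMaxLoc(m)
    x,y=p; q=m[y-1:y+2,x]; sy=(q[0]-q[2])/(2*(q[0]-2*q[1]+q[2]))
    return x-6,round(float(y+sy-6),2),round(float(v),3)
for n in (17,18,19):
    print(n,"legplate",sh(14,n,150,200,335,365),"corner",sh(14,n,150,172,255,300),"latch",sh(14,n,215,250,320,345))
E
```

```text
29.15 [ 26.4  24.7 -17.2   0.1 -48.2  67.4] [0.5633 0.1009 0.0998] [-6.1  5.6  6.7] [1.54 1.7  0.04] 0.10243896744290326
[[ 0.067 -0.002  0.998]
 [-0.998 -0.002  0.067]
 [ 0.002 -1.    -0.002]]
[277.57423666 375.02037064]
[277.89027421 285.33812911]
[278.25509909 174.64984698]
to handle cm [-0.07 -0.17  0.52]
17 legplate (0, 0.32, 0.986) corner (0, 0.22, 0.911) latch (2, 2.89, 0.971)
18 legplate (0, 0.48, 0.977) corner (0, 0.33, 0.893) latch (2, 3.19, 0.975)
19 legplate (0, 0.7, 0.979) corner (0, 0.4, 0.872) latch (2, 3.36, 0.97)
```

{"name": "carry_out", "arguments": {
  "steps": [
    [[0,0,0.1,0,0,0],[0,0,0.1,0,0,0],[0,0,0.1,0,0,0],[0,0,0.1,0,0,0],[0,0,0.1,0,0,0],[0,0,0.1,0,0,0]]
  ],
  "fingers": 190
}}

```text
time_s: 30.0
tcp_pos: [0.5647, 0.1003, 0.1002]
ee_rot: [[0.067, 0.0, 0.998], [-0.998, -0.002, 0.067], [0.002, -1.0, 0.0]]
wrist_force: [0.9, 0.2, -0.1]
gripper_width: 0.251
```

```bash
python3 chk.py 0.0 20
```

```text
30.0 [ 26.3  24.7 -17.1   0.1 -48.2  67.4] [0.5647 0.1003 0.1002] [ 0.9  0.2 -0.1] [-0.06  0.01  0.01] 0.25134133264453956
[[ 0.067  0.     0.998]
 [-0.998 -0.002  0.067]
 [ 0.002 -1.     0.   ]]
[276.47425032 376.43644131]
[276.61053778 287.16553761]
[276.76157016 177.22615971]
to handle cm [-0.2  -0.12  0.48]
```

View pics/w20.png

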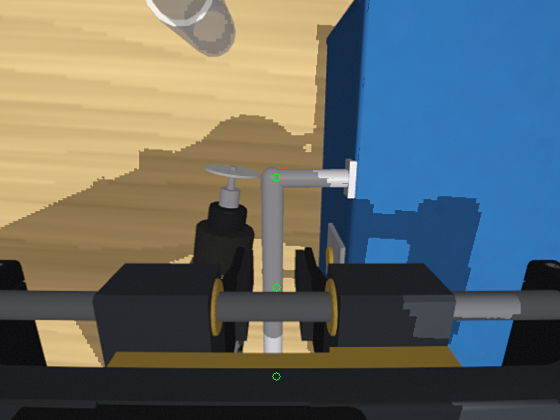

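Bar free between the fingers (cols 263–283, fingers at ~245 and ~300). Straight up.

{"name": "carry_out", "arguments": {
  "steps": [
    [[0,0,0.5,0,0,0],[0,0,1.2,0,0,0],[0,0,2.2,0,0,0],[0,0,3.5,0,0,0],[0,0,5,0,0,0],[0,0,8,0,0,0],[0,0,12,0,0,0],[0,2,16,0,0,0],[-1,6,19,0,0,0],[-3,10,20,0,0,0],[-5,14,20,0,0,0],[-7,18,20,0,0,0],[-9,22,20,0,0,0],[-10,24,20,0,0,0],[-10,24,20,0,0,0],[-10,24,20,0,0,0]]
  ]
}}

```text
time_s: 32.1
tcp_pos: [0.4649, 0.3397, 0.3006]
ee_rot: [[0.066, 0.001, 0.998], [-0.998, -0.002, 0.066], [0.002, -1.0, 0.001]]
wrist_force: [0.3, -0.1, 0.1]
gripper_width: 0.258
```

Run:
```python
from h import *
s=sense(); print(s["time_s"],s["tcp_pos"],s["wrist_force"])
T=chest(*P[:3])
c=optics.capture("scene");t=optics.capture("top")
im={}
for n,cc in(("scene",c),("top",t)):
    i=cc["image"][:,:,::-1].copy(); i=cv2.resize(i,None,fx=4,fy=4,interpolation=cv2.INTER_CUBIC)
    for a,col in((0,(0,255,0)),):
        pts=[lidpt(a,.192,h,y) for y in(-.132,.132) for h in(0,-.01)]+[lidpt(a,.227,-.005,y) for y in(-.055,.055)]
        for q in proj(cc,tw(T,np.array(pts))): cv2.circle(i,tuple(int(v*4+2) for v in q),4,col,1)
    im[n]=i
cv2.imwrite("pics/sF.png",im["scene"][560:1140,800:1480]); cv2.imwrite("pics/tF.png",im["top"][480:1020,820:1400])
cv2.imwrite("pics/sFull.png",c["image"][:,:,::-1])
```

```text
32.1 [0.46490785 0.33972467 0.30055775] [ 0.25671894 -0.09301818  0.08096007]
```

View pics/sF.png

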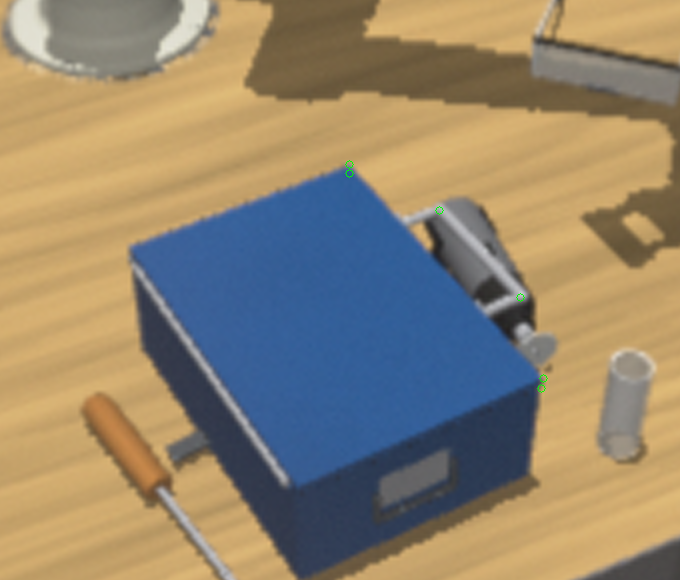

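View pics/tF.png

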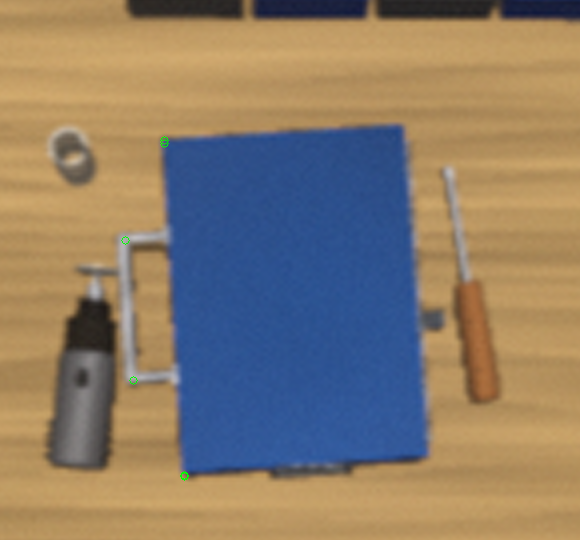

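View pics/sFull.png

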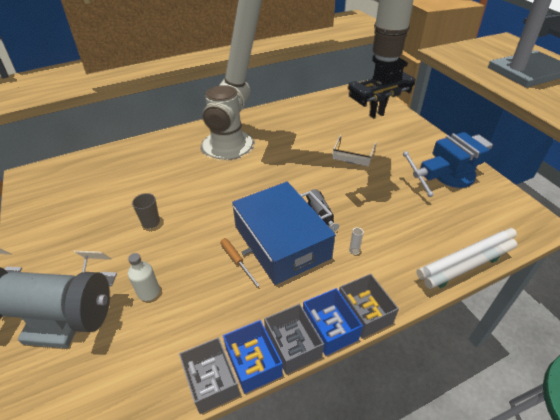

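```bash
python3 -c "
from station import ticket; print(ticket.finish_job())"
```

```text
the job is handed in; nothing more can be done
None
```

The blue chest is shut, and I handed the job in at about 32 s with the arm clear of everything.

- **Stay:** I gripped the bar above the rim and raised its low end about 7.5 mm. I then ran it about 12 mm along the pin, bringing the lid from about 1.61 to 1.376 rad. A wrist picture after letting go showed it had not dropped back into the notch. The wrist force read at most about 5 N at my checks, mostly the hinge's resistance. The force on the pin itself can't be measured.
- **Lid:** I gripped the handle and lowered it along its arc until it met the rim, with about 7 N upward at the wrist. I then eased off, opened the fingers and lifted straight away.
- **Last checks:** In the scene and top pictures, the lid corners and handle match the predicted shut pose to about a pixel. I compared bystanders only by eye. Those outside the chest looked unmoved. The box and file inside can't be seen now that it is shut.

**Disagreements and slips:**
- The lid met the rim with the tool about 5 mm lower than I had predicted. The handle bar was sitting that much higher in the fingers than planned, so I went by the contact force.
- A first swing toward the handle ran the last joint to its range stop (177.4°, limit 177.46°). The arm ended up off to the side, touched nothing, and I re-planned with the opposite turn.

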